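# Close the vacuum sample chamber and hold the hand pump on its nipple

## Robot

A 6-joint arm with a two-finger parallel gripper is mounted at the origin on the work surface; the furniture and walls round the work are solid. World frame = base frame: x ahead of the robot, y to its left, z up, the work surface at z = 0. Lengths are in m, angles in rad, forces in N, time in s.
With the tool pointing down it reaches from about 0.325 to 0.9 m from the base axis. Payload 6.1 kg.
Tool frame: the origin (TCP) lies at the very end of the fingers, on their centre line; the grasp point (between the pads) lies 19 mm behind it; z points along the fingers, y is the line along which they close (so a half turn about z gives the same grasp; the last joint's range is limited). The gripper opens to 85 mm and grips with 20 to 120 N. Pads are 22 mm wide; open, the fingers measure 114 mm over their backs; the gripper's body (76 mm by 85 mm) begins 54 mm behind the grasp point. The pads swing forward as they close: fully open they stand 13 mm farther back than shut.
Start: joints at [-1.47, 0.22, 1.526, -0, 1.395, -0.126], TCP at [0.141, -0.609, 0.199] pointing down, gripper open.
Joint ranges: [-2.98, 2.98], [-0.91, 2.08], [0.09, 2.57], [-1.24, 4.39], [0.2, 2.65], [-2.68, 2.68]. Speed limits (rad/s): [2.57, 2.57, 3.01, 3.14, 3.14, 3.14].

## Interface

Orientations are given as a unit quaternion [x, y, z, w].
In Python, from cell import env gives the robot as it stands.
- The arm moves only by the tool step_arm, never from a script. Its argument "series" is a list of rows, each an object with "translation": the shift along the tool's x, y, z scaled (see below), a list of three; "delta_rot": the turn, a rotation vector about the tool's x, y, z scaled (see below), a list of three; "grip": the finger opening in mm, from 0 to 85.4. In form: [{"translation": [tx, ty, tz], "delta_rot": [wx, wy, wz], "grip": grip}, ...]. A call has exactly 8 rows; each row is the pose to reach, as a shift and turn from the pose commanded when the call began, along the tool's axes at that moment; what a row does not reach only later rows make up. The controller multiplies each number of a shift by 0.1 m and each number of a turn by 0.5 rad. A row lasts 1/8 s, in which the tool goes at most 62.5 mm and 10.7 degrees, less where a joint would pass 70% of its speed; a pose out of reach is approached as far as the arm can. A call with a number of a shift or a turn outside -1 to 1 is refused whole. A call with a gripper value outside its range is refused whole. The fingers move at their own pace and stop on an object; the grip force is fixed at half the most. Time passes only in rows, so rows that repeat a pose let the fingers close, or fill a call up. It gives the time, the measured TCP pose, the force, the opening and the grip force at its end, in the units of the state.
- env.read_state(): the state, without advancing time (a new reading comes with each control period).
- env.capture(name): name is "side" or "top"; returns a dict with "img" (420x560x3 uint8, blue, green, red), "depth" (420x560 float32, m along the optical axis (not along the pixel's ray), 0 where there is no reading), "K" (3x3 intrinsics, pixels), "eye" and "attitude" of the camera in the world. Camera axes: x right, y up, looking along -z (the intrinsics and any distortion apply to the point x, -y, -z); pixel columns grow to the right and rows downward; lengths in m; the calibration is good to about 2 mm. A picture is of the moment at which its call begins.
- env.finish_job(): hands the job in; it is judged then, once.
Trained networks look in a picture, given as the dict that the camera call returned (one of the last four; its "shot" number tells which), for a name from the list of things; names that differ only in an ending like _2 or _b are one class to them, and where a whole thing is asked for, a point or a joint stands for the part that bears it (a point fixed in the world has none). Each returns a list of dicts, best first, with "score" (0 to 1); they miss things now and then, are a little off and sometimes report something else, mostly with a low value. They report only what shows in the picture. A call takes as long as a camera call. They do not tell look-alikes from the thing itself.
- env.spot_in(picture, name): "bbox" ([left, top, right, bottom] in pixels, round what is visible of it).
- env.masks_of(picture, name): "mask" (420x560 bool, what is visible of it) and "bbox" ([left, top, right, bottom] in pixels, round what is visible of it).
- env.tip_of(picture, name): "position" ([column, row] in pixels: a listed point, or the origin of a listed thing).
The state is a dict: "time_s": time; "q": joint angles; "joint_vel": joint speeds; "effort": joint torques, N m; "tcp_pos": TCP position; "orientation": TCP orientation; "wrist_force": force on the tool from outside, world axes, zero at the start; "wrist_torque": the same for the moment, N m; "grip_width": finger opening in m; "grip_force": force on a finger pad.
Only numpy, scipy, OpenCV 4.12 (cv2) and the standard library are available. Lean on these libraries where they do the work, as an engineer would, in place of code of your own. Each camera call takes 0.05 s, during which the arm holds its last target. There are 200 camera calls.

## Task

The samples in the small vacuum chamber have to be pumped down. First push the chamber's door shut until its catch snaps and the door sits fully home; only then lift the cordless hand vacuum pump out of its dock, press its coupler squarely onto the tilted nipple on top of the chamber until it snaps over the nipple's head and bottoms on it, and push on so that the sprung nipple goes well down, more than half of its 8 mm stroke. Finish like that, still gripping the pump and holding the nipple down against its spring; leave the tip rack, tip box and timer where they stand.

Things in the scene. Friction and masses are not known exactly. Their poses are not given: they have to be found in the camera images.
- chamber: White vacuum sample chamber, 170 deep (x) x 190 wide (y) x 140 mm high, fixed; glass dishes inside, a dial gauge at the rear left of its top (up to 200 mm high). Origin: centre of its underside, on the bench; x points from its front (door side) to its back, y to its left, z up. Yaw within 0.25 rad of the front squarely facing the robot.
- chamber_door (a joint): Door angle, rad: 0 shut and home, positive open (starts 0.35 to 0.65), about an upright hinge at the chamber's front left; it swings out towards the robot and stays where it is left. At its free edge a sprung roller catch is met about 0.06 rad open and ridden over at about 0.03 rad with about 9 N pushed 130 mm from the hinge; past that it pulls the door home and keeps it at 0.
- door_hinge (a point): Point on the door's upright hinge axis at the chamber's front left, 74 mm above the bench; axes as the chamber's. The door is an aluminium frame with a clear pane, 184 wide x 128 high x 10 mm thick, from 10 to 138 mm above the bench. A bar handle stands 22 mm off its face low on the free edge (26 to 70 mm above the bench): push the door above it.
- door_edge (a point): Point on the door's outer face, 160 mm from the hinge axis, 125 mm above the bench (13 mm below the door's top edge); moves with the door. Its x axis is the door's normal into the chamber (the way to push), y points along the door to the hinge, z up. The outer face is 5 mm in front of the hinge axis.
- nipple_tip (a point): Tip of the steel nipple on the chamber's top; z points out along the nipple's axis, which leans 30 degrees from vertical towards the chamber's front, not sideways. At rest it is 11 mm in front of the chamber's middle, 194 mm above the bench. Head 16 mm across (5 to 8 mm below the tip), coned to 10 mm at the tip; 10 mm neck below it; a fixed 25 mm socket ends 34 mm below the tip.
- nipple (a joint): How far the nipple is pressed into its socket along its axis, m: 0 at rest, 0.008 at the stop. A spring pushes it out: 8 N to start moving it, rising 0.7 N per mm to 13.6 N at the stop; it springs back when let go.
- pump: Cordless hand vacuum pump, 0.44 kg, upright in its dock, coupler down. Origin: centre of the coupler's open mouth, its lowest point; z up through the body. Steel coupler sleeve 32 mm in diameter up to 26 mm above the origin, black collar 52 mm in diameter from 38 to 47 mm, square white body 42 x 42 mm from 47 to 135 mm, 3 mm button on top. The body's flats face the pump's x and y.
- pump_grip (a point): Middle of the pump's square body where it is gripped, 110 mm above the pump's origin on its axis; axes as the pump's.
- pump_seat (a point): Floor of the coupler's bore (20 mm wide), 22 mm above the pump's origin on its axis; the nipple's tip touches it when the coupler is bottomed. In the bore, 9 mm above the mouth, four sprung jaws stand 12 mm apart; they snap over the nipple's head with about 8 N of push and then hold behind it.
- dock: Black dock of the pump, fixed to the bench: a round puck, 88 mm in diameter (94 mm at its foot), 44 mm high. Origin: centre of its underside. The coupler hangs in a 37 mm hole in its middle and the pump's collar rests on its top, the pump's origin 6 mm above the bench; the pump lifts straight out. It stands left or right of the chamber.
- tip_rack: Red tip rack on a blue base, 82 x 122 x 60 mm, on the other side of the chamber from the dock; to be left alone. Origin: centre of its underside.
- tip_box: Blue tip box with a clear lid, 90 x 124 x 74 mm, at the right, rear; to be left alone. Origin: centre of its underside.
- timer: Bench timer with a dial, 56 x 66 x 70 mm, at the left, front; to be left alone. Origin: centre of its underside.
Mind the look-alikes: they are no part of the job. What is shaped like the pump but green or purple is not meant.

How it is judged:
On the way, in this order (a step that is already met when the one before it is completed fails the run):
1. the door is shut and home on its catch, the pump still in its dock (value of joint chamber_door below 0.018 rad and distance of pump from where it was at the start of the episode below 0.03 m), for 0.2 s.
2. the pump is lifted out of its dock (height (world z) of pump above 0.055 m and contact force between pump and dock below 0.5 N), for 0.2 s.
At the end, for the whole second after the job is handed in: Door within 0.018 rad of shut; nipple tip at least 19.5 mm inside the coupler's mouth (snapped, bottomed), pump square to the nipple within 0.12 rad; nipple held over 4 mm down its stroke with 6 N or more by the pump, still gripped in the fingers, clear of the dock and at rest (value of joint chamber_door below 0.018 rad and z of pump in the frame of nipple_tip between -0.026 and -0.0195 m and angle between the z axis of pump and the z axis of nipple_tip, either way round below 0.12 rad and value of joint nipple above 0.004 m and contact force between the fingers and pump above 3 N and contact force between pump and chamber above 6 N and contact force between pump and dock below 0.5 N and linear speed of pump below 0.03 m/s); the arm keeps its last pose, push and grip.
It fails at once if the tip rack, tip box or timer is shifted by more than 30 mm (distance of any of tip_rack, tip_box, timer from where it was at the start of the episode above 0.03 m).
It also fails if it takes over 58 s, if anything falls off the work surface, if the arm or the gripper's body presses on something with over 40 N, if the wrist force passes 120 N, or if a joint passes its speed limit or range.

## Working session

There is one attempt and no reset: what is moved stays moved. The work goes in short steps, Python scripts to look and compute and a tool call to move; the robot and the scene stay as the last step left them, time stands still between calls to the robot, and variables do not carry over. Pictures are saved under pics/ and viewed, at most 10 in all, crops included, and the job is handed in when it is done.

Besides the shell and the picture viewer there is one more tool, called after "Emit:" by a JSON object that holds its "api" and its "payload". step_arm: Moves the arm, as the interface text tells. Its arguments: {"type":"object","properties":{"series":{"type":"array"}},"required":["series"]}

```bash
mkdir -p pics; cat > h.py <<'E'
import numpy as np, cv2, pickle
from scipy.spatial.transform import Rotation as R
from cell import env
def rot(a):
    a=np.array(a,float)
    return a if a.shape==(3,3) else R.from_quat(a).as_matrix()
def world(p,u,v,d):
    K=p['K']; u,v,d=np.broadcast_arrays(np.asarray(u,float),v,d)
    c=np.stack([(u-K[0,2])/K[0,0]*d,-(v-K[1,2])/K[1,1]*d,-d],-1)
    return c@rot(p['attitude']).T+np.array(p['eye'])
def ray(p,u,v):
    d=world(p,u,v,1.)-np.array(p['eye']); return np.array(p['eye']),d/np.linalg.norm(d)
def tri(p,a,q,b):
    o1,d1=ray(p,*a);o2,d2=ray(q,*b)
    t=np.linalg.lstsq(np.stack([d1,-d2],1),o2-o1,rcond=None)[0]
    x,y=o1+t[0]*d1,o2+t[1]*d2
    return (x+y)/2,np.linalg.norm(x-y)
def proj(p,X):
    c=(np.asarray(X)-np.array(p['eye']))@rot(p['attitude'])
    K=p['K'];return [K[0,0]*c[0]/-c[2]+K[0,2],K[1,1]*-c[1]/-c[2]+K[1,2]]
E
cat > a.py <<'E'
from h import *
np.set_printoptions(precision=4,suppress=True)
S=env.capture('side');T=env.capture('top')
for n,p in(('side',S),('top',T)):
    cv2.imwrite(f'pics/{n}0.png',p['img']); print(n,[k for k in p],p['K'].tolist(),p['eye'],p['attitude'])
    for t in ['chamber','door_hinge','door_edge','nipple_tip','pump','pump_grip','dock','tip_rack','tip_box','timer']:
        print(t,[(round(float(r['score']),2),np.round(r['position'],1).tolist()) for r in env.tip_of(p,t)[:4]])
pickle.dump((S,T),open('v0.pkl','wb'))
print(env.read_state())
E
python3 a.py
```

```text
side ['img', 'depth', 'K', 'eye', 'attitude', 'shot'] [[402.12389804838716, 0.0, 278.4176236763692], [0.0, 402.12389804838716, 210.58548446582725], [0.0, 0.0, 1.0]] [ 0.3741 -1.074   0.663 ] [ 0.5233 -0.026  -0.0483  0.8504]
chamber [(0.58, [316.5, 231.8])]
door_hinge [(0.93, [289.1, 203.4]), (0.66, [294.0, 256.6]), (0.6, [348.3, 279.6])]
door_edge [(0.92, [264.2, 204.9])]
nipple_tip [(0.47, [314.8, 175.2])]
pump [(0.97, [303.8, 320.5]), (0.84, [232.8, 243.5]), (0.77, [341.2, 316.7]), (0.69, [282.6, 266.1])]
pump_grip [(0.91, [304.5, 288.2]), (0.78, [290.0, 256.0]), (0.78, [229.1, 210.5]), (0.75, [343.1, 279.3])]
dock [(0.8, [287.4, 296.4])]
tip_rack [(0.42, [283.9, 195.8])]
tip_box [(0.77, [349.3, 278.1])]
timer [(0.77, [247.1, 213.4]), (0.18, [289.3, 259.6])]
top ['img', 'depth', 'K', 'eye', 'attitude', 'shot'] [[465.6681568145679, 0.0, 279.3918745025664], [0.0, 465.6681568145679, 195.2366412497147], [0.0, 0.0, 1.0]] [0.3187 0.0001 1.281 ] [-0.0606  0.0574  0.7088 -0.7004]
chamber [(0.6, [256.3, 164.7]), (0.49, [250.0, 147.3])]
door_hinge [(0.6, [214.9, 188.8])]
door_edge [(0.98, [
[... 238 characters left out ...]
.69, [271.9, 261.8]), (0.67, [334.5, 204.9])]
dock [(0.69, [371.5, 209.8]), (0.52, [251.7, 148.2])]
tip_rack [(0.69, [159.0, 191.4])]
tip_box [(0.67, [349.2, 144.0])]
timer [(0.94, [196.2, 241.9])]
{'time_s': 1.1, 'q': array([-1.4701,  0.2204,  1.5265,  0.    ,  1.3947, -0.126 ]), 'joint_vel': array([-0.0001,  0.0019, -0.0007,  0.0001,  0.0002, -0.0007]), 'effort': array([  0.001 , -49.6854, -38.9737,  -0.0001,   0.0008,  -0.    ]), 'tcp_pos': array([ 0.1405, -0.609 ,  0.1987]), 'orientation': array([ 0.9936,  0.1131,  0.    , -0.    ]), 'wrist_force': array([ 0.164 , -0.2569, -0.4287]), 'wrist_torque': array([-0.0035,  0.0239, -0.0436]), 'grip_force': 0.0, 'grip_width': 0.08562222790596889}
```

View pics/side0.png

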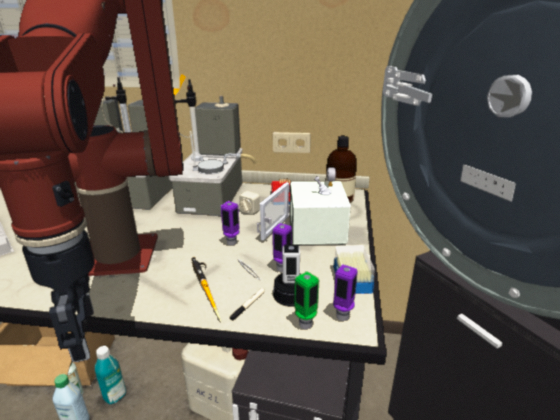

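View pics/top0.png

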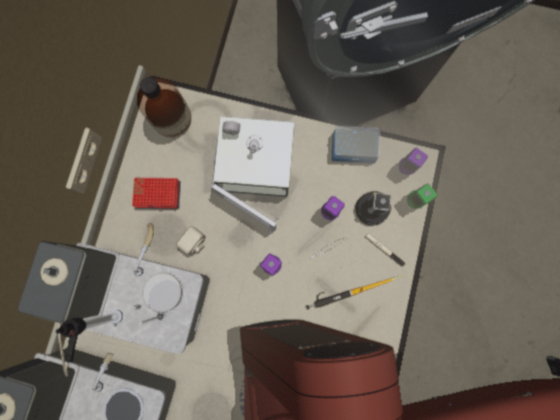

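Side: white pump in the black dock at about (291,268), door open at (272,210), nipple at (322,183). Top: dock (374,208), pump body top (382,201), chamber top (255,150), door strip (213,188) to (273,228). The decoys are purple at (332,207), (271,264) and (415,160), and green at (426,194).

```bash
cat > b.py <<'E'
from h import *
np.set_printoptions(precision=4,suppress=True)
S,T=pickle.load(open('v0.pkl','rb'))
def cloud(p):
    v,u=np.mgrid[:420,:560]; W=world(p,u,v,p['depth']); W[p['depth']==0]=np.nan; return W
WT,WS=cloud(T),cloud(S)
def box(P):
    r=cv2.minAreaRect((P[:,:2]*1000).astype(np.float32)); return r
def sel(W,c,r,z0,z1,w=None):
    m=(np.hypot(W[...,0]-c[0],W[...,1]-c[1])<r)&(W[...,2]>z0)&(W[...,2]<z1); return m
def pr(n,W,m):
    P=W[m]; print(n,m.sum(),'mean',P.mean(0) if len(P) else 0,'rect',box(P) if len(P)>3 else 0, 'z',np.percentile(P[:,2],[5,50,95]) if len(P) else 0)
print('bench z',np.nanmedian(WT[230:250,300:330,2]))
for n,W in(('T',WT),('S',WS)):
    c=WT[150,270]; print(n,'chtop at',c)
    pr('chamber top',W,sel(W,c,.16,.132,.148))
    d=WT[201,382]; print('pump px',d)
    pr('pump top',W,sel(W,d,.045,.125,.15)); pr('body',W,sel(W,d,.045,.06,.15)); 
    pr('dock',W,sel(W,d,.07,.038,.048))
# rays
for nm,a,b in (('nip',(250.1,147.2),(314.8,175.2)),('edge',(262.5,218.6),(264.2,204.9)),):
    print(nm,tri(T,a,S,b))
for px in [(382,201),(374,208),(332,207),(271,264),(415,160),(426,194),(213,188),(243,208),(273,228),(250,147),(255,140),(232,128)]:
    print(px,WT[px[1],px[0]])
for n,p in(('side',S),('top',T)):
    pass
E
python3 b.py
```

```text
bench z -0.0001557791152337895
T chtop at [0.6274 0.0264 0.1399]
chamber top 4747 mean [0.6141 0.0662 0.1399] rect ((591.306640625, 71.07979583740234), (190.3641357421875, 237.82403564453125), 84.59313201904297) z [0.1361 0.1398 0.1438]
pump px [ 0.4926 -0.2486  0.1459]
pump top 296 mean [ 0.4916 -0.248   0.1407] rect ((493.0692443847656, -249.48355102539062), (43.246482849121094, 43.5113639831543), 88.17022705078125) z [0.1311 0.1416 0.1465]
body 416 mean [ 0.4893 -0.245   0.1271] rect ((492.99853515625, -250.06658935546875), (43.76323699951172, 43.290992736816406), 83.12628173828125) z [0.0721 0.1395 0.1457]
dock 390 mean [ 0.4849 -0.2397  0.0435] rect ((491.3418884277344, -247.46722412109375), (87.76301574707031, 80.46581268310547), 29.18558120727539) z [0.0398 0.0435 0.0471]
S chtop at [0.6274 0.0264 0.1399]
chamber top 1406 mean [0.6145 0.0525 0.1383] rect ((591.1007690429688, 68.48080444335938), (191.3845977783203, 235.33306884765625), 84.96680450439453) z [0.135  0.1384 0.1407]
pump px [ 0.4926 -0.2486  0.1459]
pump top 225 mean [ 0.4907 -0.2595  0.1371] rect ((491.95880126953
[... 321 characters left out ...]
 rect ((478.7278747558594, -248.37347412109375), (85.17772674560547, 61.527122497558594), 69.96167755126953) z [0.0401 0.0424 0.0458]
nip (array([0.6152, 0.0732, 0.1972]), np.float64(0.008214171569822378))
edge (array([0.4528, 0.0473, 0.116 ]), np.float64(0.00661079057982891))
(382, 201) [ 0.4926 -0.2486  0.1459]
(374, 208) [ 0.4769 -0.2302  0.1359]
(332, 207) [ 0.4811 -0.1265  0.1331]
(271, 264) [0.3424 0.0263 0.1382]
(415, 160) [ 0.5976 -0.3388  0.1366]
(426, 194) [ 0.51   -0.3603  0.1386]
(213, 188) [0.5331 0.1705 0.1318]
(243, 208) [0.4902 0.1002 0.0698]
(273, 228) [0.4356 0.0217 0.0801]
(250, 147) [0.6205 0.0732 0.1954]
(255, 140) [0.6478 0.063  0.1614]
(232, 128) [0.6687 0.1168 0.1952]
```

```bash
cat > c.py <<'E'
exec(open('b.py').read().split("print('bench")[0])
for n,W in(('T',WT),('S',WS)):
    m=sel(W,(.627,.06),.2,.13,.148).astype(np.uint8)
    k=9 if n=='T' else 7
    o=cv2.morphologyEx(m,cv2.MORPH_OPEN,np.ones((k,k)))
    l=cv2.connectedComponentsWithStats(o)
    i=1+np.argmax(l[2][1:,4]); mm=cv2.dilate((l[1]==i).astype(np.uint8),np.ones((3,3)))&m
    r=box(W[mm>0]); print(n,'chamber',r,cv2.boxPoints(r))
    d=(m>0)&(cv2.dilate(mm,np.ones((5,5)))==0)
    d=d&(W[...,0]<.56)
    P=W[d]; print('door',d.sum(),box(P),cv2.boxPoints(box(P)),P[:,2].min(),P[:,2].max())
    # nipple
    m=sel(W,(.625,.07),.05,.15,.21); P=W[m]; print('nip',m.sum()); print(P[np.argsort(-P[:,2])][:12])
E
python3 c.py
```

```text
T chamber ((623.3840942382812, 67.87960815429688), (190.0501708984375, 173.67520141601562), 84.46956634521484) [[527.7927 -18.3342]
 [700.6595 -35.0721]
 [718.9755 154.0934]
 [546.1087 170.8313]]
door 325 ((490.44061279296875, 94.27576446533203), (188.7408447265625, 24.40894317626953), 52.76374053955078) [[423.6202  26.528 ]
 [443.0533  11.7581]
 [557.261  162.0235]
 [537.8279 176.7935]] 0.13044328952120599 0.1441665392242586
nip 120
[[0.6151 0.0683 0.1966]
 [0.6201 0.0683 0.1966]
 [0.6176 0.0683 0.1966]
 [0.6151 0.0659 0.1964]
 [0.6153 0.0636 0.1958]
 [0.6203 0.0708 0.1958]
 [0.6179 0.0732 0.1956]
 [0.6179 0.066  0.1955]
 [0.6205 0.0732 0.1954]
 [0.6231 0.0684 0.1947]
 [0.6132 0.0661 0.1945]
 [0.6158 0.0709 0.1942]]
S chamber ((622.039794921875, 65.532470703125), (191.7257843017578, 172.7235107421875), 84.66716766357422) [[527.1422 -21.8889]
 [699.1182 -37.9421]
 [716.9374 152.9539]
 [544.9614 169.007 ]]
door 117 ((486.6926574707031, 90.57199096679688), (179.19528198242188, 11.739818572998047), 57.168540954589844) [[433.1832  18.4684]
 [443.0479  12.1034]
 [540.2021 162.6756]
 [530.3375 169.0406]] 0.13008060164498436 0.1387610240714201
nip 88
[[0.6159 0.0615 0.1947]
 [0.6145 0.0705 0.1945]
 [0.6182 0.0728 0.1934]
 [0.6143 0.0687 0.1919]
 [0.6113 0.0693 0.1918]
 [0.6208 0.0697 0.1912]
 [0.6134 0.0637 0.1906]
 [0.6197 0.0639 0.1902]
 [0.6167 0.0648 0.19  ]
 [0.6106 0.0657 0.19  ]
 [0.6189 0.0598 0.1886]
 [0.613  0.0616 0.1882]]
```

Emit:
{"api": "step_arm", "payload": {"series": [{"translation": [0.09, -0.125, 0], "delta_rot": [0, 0, 0], "grip": 0}, {"translation": [0.18, -0.25, 0], "delta_rot": [0, 0, 0], "grip": 0}, {"translation": [0.27, -0.375, 0], "delta_rot": [0, 0, 0], "grip": 0}, {"translation": [0.36, -0.5, 0], "delta_rot": [0, 0, 0], "grip": 0}, {"translation": [0.45, -0.625, 0], "delta_rot": [0, 0, 0], "grip": 0}, {"translation": [0.54, -0.75, 0], "delta_rot": [0, 0, 0], "grip": 0}, {"translation": [0.63, -0.875, 0], "delta_rot": [0, 0, 0], "grip": 0}, {"translation": [0.72, -1, 0], "delta_rot": [0, 0, 0], "grip": 0}]}}

```text
time_s: 2.1
tcp_pos: [0.1886, -0.4944, 0.1987]
orientation: [0.994, 0.113, -0.0, 0.0]
wrist_force: [0.4, 1.3, 0.6]
grip_width: 0.0
grip_force: 0.0
```

Emit:
{"api": "step_arm", "payload": {"series": [{"translation": [0.09, -0.125, 0], "delta_rot": [0, 0, 0], "grip": 0}, {"translation": [0.18, -0.25, 0], "delta_rot": [0, 0, 0], "grip": 0}, {"translation": [0.27, -0.375, 0], "delta_rot": [0, 0, 0], "grip": 0}, {"translation": [0.36, -0.5, 0], "delta_rot": [0, 0, 0], "grip": 0}, {"translation": [0.45, -0.625, 0], "delta_rot": [0, 0, 0], "grip": 0}, {"translation": [0.54, -0.75, 0], "delta_rot": [0, 0, 0], "grip": 0}, {"translation": [0.63, -0.875, 0], "delta_rot": [0, 0, 0], "grip": 0}, {"translation": [0.72, -1, 0], "delta_rot": [0, 0, 0], "grip": 0}]}}

```text
time_s: 3.1
tcp_pos: [0.2363, -0.3808, 0.1987]
orientation: [0.994, 0.113, 0.0, 0.0]
wrist_force: [-0.4, 0.5, 0.7]
grip_width: 0.0004
grip_force: 0.0
```

Emit:
{"api": "step_arm", "payload": {"series": [{"translation": [0.09, -0.125, 0], "delta_rot": [0, 0, 0], "grip": 0}, {"translation": [0.18, -0.25, 0], "delta_rot": [0, 0, 0], "grip": 0}, {"translation": [0.27, -0.375, 0], "delta_rot": [0, 0, 0], "grip": 0}, {"translation": [0.36, -0.5, 0], "delta_rot": [0, 0, 0], "grip": 0}, {"translation": [0.45, -0.625, 0], "delta_rot": [0, 0, 0], "grip": 0}, {"translation": [0.54, -0.75, 0], "delta_rot": [0, 0, 0], "grip": 0}, {"translation": [0.63, -0.875, 0], "delta_rot": [0, 0, 0], "grip": 0}, {"translation": [0.72, -1, 0], "delta_rot": [0, 0, 0], "grip": 0}]}}

```text
time_s: 4.1
tcp_pos: [0.2839, -0.2672, 0.1987]
orientation: [0.994, 0.113, 0.0, 0.0]
wrist_force: [0.1, 0.5, 0.1]
grip_width: 0.0003
grip_force: 0.0
```

Emit:
{"api": "step_arm", "payload": {"series": [{"translation": [0.09, -0.125, 0], "delta_rot": [0, 0, 0], "grip": 0}, {"translation": [0.18, -0.25, 0], "delta_rot": [0, 0, 0], "grip": 0}, {"translation": [0.27, -0.375, 0], "delta_rot": [0, 0, 0], "grip": 0}, {"translation": [0.36, -0.5, 0], "delta_rot": [0, 0, 0], "grip": 0}, {"translation": [0.45, -0.625, 0], "delta_rot": [0, 0, 0], "grip": 0}, {"translation": [0.54, -0.75, 0], "delta_rot": [0, 0, 0], "grip": 0}, {"translation": [0.63, -0.875, 0], "delta_rot": [0, 0, 0], "grip": 0}, {"translation": [0.72, -1, 0], "delta_rot": [0, 0, 0], "grip": 0}]}}

```text
time_s: 5.1
tcp_pos: [0.3315, -0.1535, 0.1987]
orientation: [0.994, 0.113, 0.0, 0.0]
wrist_force: [-0.3, -0.1, -0.3]
grip_width: -0.0
grip_force: 0.0
```

Emit:
{"api": "step_arm", "payload": {"series": [{"translation": [0.09, -0.125, 0], "delta_rot": [0, 0, 0], "grip": 0}, {"translation": [0.18, -0.25, 0], "delta_rot": [0, 0, 0], "grip": 0}, {"translation": [0.27, -0.375, 0], "delta_rot": [0, 0, 0], "grip": 0}, {"translation": [0.36, -0.5, 0], "delta_rot": [0, 0, 0], "grip": 0}, {"translation": [0.45, -0.625, 0], "delta_rot": [0, 0, 0], "grip": 0}, {"translation": [0.54, -0.75, 0], "delta_rot": [0, 0, 0], "grip": 0}, {"translation": [0.63, -0.875, 0], "delta_rot": [0, 0, 0], "grip": 0}, {"translation": [0.72, -1, 0], "delta_rot": [0, 0, 0], "grip": 0}]}}

```text
time_s: 6.1
tcp_pos: [0.379, -0.0398, 0.1987]
orientation: [0.994, 0.113, 0.0, 0.0]
wrist_force: [-0.5, -0.1, -0.0]
grip_width: 0.0001
grip_force: 0.0
```

Emit:
{"api": "step_arm", "payload": {"series": [{"translation": [0.09, -0.125, 0], "delta_rot": [0, 0, 0.08], "grip": 0}, {"translation": [0.18, -0.25, 0], "delta_rot": [0, 0, 0.16], "grip": 0}, {"translation": [0.27, -0.375, 0], "delta_rot": [0, 0, 0.24], "grip": 0}, {"translation": [0.36, -0.5, 0], "delta_rot": [0, 0, 0.32], "grip": 0}, {"translation": [0.45, -0.625, 0], "delta_rot": [0, 0, 0.4], "grip": 0}, {"translation": [0.54, -0.75, 0], "delta_rot": [0, 0, 0.48], "grip": 0}, {"translation": [0.63, -0.875, 0], "delta_rot": [0, 0, 0.56], "grip": 0}, {"translation": [0.72, -1, 0], "delta_rot": [0, 0, 0.646], "grip": 0}]}}

```text
time_s: 7.1
tcp_pos: [0.4265, 0.0738, 0.1987]
orientation: [0.999, -0.049, -0.0, 0.0]
wrist_force: [0.1, 0.5, 0.5]
grip_width: -0.0004
grip_force: 0.0
```

Emit:
{"api": "step_arm", "payload": {"series": [{"translation": [0, 0, 0.12], "delta_rot": [0, 0, 0], "grip": 0}, {"translation": [0, 0, 0.24], "delta_rot": [0, 0, 0], "grip": 0}, {"translation": [0, 0, 0.36], "delta_rot": [0, 0, 0], "grip": 0}, {"translation": [0, 0, 0.48], "delta_rot": [0, 0, 0], "grip": 0}, {"translation": [0, 0, 0.6], "delta_rot": [0, 0, 0], "grip": 0}, {"translation": [0, 0, 0.72], "delta_rot": [0, 0, 0], "grip": 0}, {"translation": [0, 0, 0.84], "delta_rot": [0, 0, 0], "grip": 0}, {"translation": [0, 0, 0.94], "delta_rot": [0, 0, 0], "grip": 0}]}}

```text
time_s: 8.1
tcp_pos: [0.4264, 0.0728, 0.1039]
orientation: [0.999, -0.048, -0.0, 0.0]
wrist_force: [-0.6, 0.4, 0.4]
grip_width: 0.0
grip_force: 0.0
```

Emit:
{"api": "step_arm", "payload": {"series": [{"translation": [0.12, 0.1, 0], "delta_rot": [0, 0, 0], "grip": 0}, {"translation": [0.24, 0.2, 0], "delta_rot": [0, 0, 0], "grip": 0}, {"translation": [0.36, 0.3, 0], "delta_rot": [0, 0, 0], "grip": 0}, {"translation": [0.48, 0.36, 0], "delta_rot": [0, 0, 0], "grip": 0}, {"translation": [0.58, 0.4, 0], "delta_rot": [0, 0, 0], "grip": 0}, {"translation": [0.68, 0.43, 0], "delta_rot": [0, 0, 0], "grip": 0}, {"translation": [0.76, 0.45, 0], "delta_rot": [0, 0, 0], "grip": 0}, {"translation": [0.84, 0.46, 0], "delta_rot": [0, 0, 0], "grip": 0}]}}

```text
time_s: 9.1
tcp_pos: [0.5068, 0.0187, 0.1053]
orientation: [0.999, -0.048, 0.0, 0.0]
wrist_force: [-0.5, -0.2, 6.1]
grip_width: 0.0002
grip_force: 3.1
```

```bash
cat > d.py <<'E'
from h import *
import sys
T=env.capture('top');S=env.capture('side');cv2.imwrite(f'pics/{sys.argv[1]}.png',cv2.resize(np.hstack([T['img'][90:260,160:330],S['img'][150:320,200:370]]),None,fx=2.3,fy=2.3))
pickle.dump((S,T),open('v1.pkl','wb'));s=env.read_state();print(s['tcp_pos'],s['wrist_force'])
E
python3 d.py door1
```

```text
[0.50717693 0.01855265 0.10535318] [0.57018239 0.11108403 5.56261473]
```

View pics/door1.png

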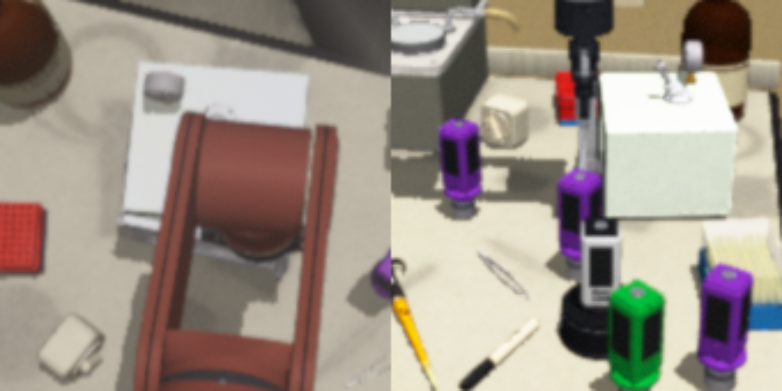

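The crop shows the door almost shut, with the closed fingers in front of its free edge at about (590,130) in the right-hand half.

Emit:
{"api": "step_arm", "payload": {"series": [{"translation": [0.02, 0, 0], "delta_rot": [0, 0, 0], "grip": 0}, {"translation": [0.04, 0, 0], "delta_rot": [0, 0, 0], "grip": 0}, {"translation": [0.06, 0, 0], "delta_rot": [0, 0, 0], "grip": 0}, {"translation": [0.08, 0, 0], "delta_rot": [0, 0, 0], "grip": 0}, {"translation": [0.09, 0, 0], "delta_rot": [0, 0, 0], "grip": 0}, {"translation": [0.1, 0, 0], "delta_rot": [0, 0, 0], "grip": 0}, {"translation": [0.11, 0, 0], "delta_rot": [0, 0, 0], "grip": 0}, {"translation": [0.12, 0, 0], "delta_rot": [0, 0, 0], "grip": 0}]}}

```text
time_s: 10.2
tcp_pos: [0.517, 0.0169, 0.1053]
orientation: [0.999, -0.048, -0.001, 0.001]
wrist_force: [-7.2, -2.3, 11.0]
grip_width: 0.0003
grip_force: 5.6
```

Emit:
{"api": "step_arm", "payload": {"series": [{"translation": [0.01, 0, 0], "delta_rot": [0, 0, 0], "grip": 0}, {"translation": [0.02, 0, 0], "delta_rot": [0, 0, 0], "grip": 0}, {"translation": [0.025, 0, 0], "delta_rot": [0, 0, 0], "grip": 0}, {"translation": [0.03, 0, 0], "delta_rot": [0, 0, 0], "grip": 0}, {"translation": [0.035, 0, 0], "delta_rot": [0, 0, 0], "grip": 0}, {"translation": [0.04, 0, 0], "delta_rot": [0, 0, 0], "grip": 0}, {"translation": [0.04, 0, 0], "delta_rot": [0, 0, 0], "grip": 0}, {"translation": [0.04, 0, 0], "delta_rot": [0, 0, 0], "grip": 0}]}}

```text
time_s: 11.2
tcp_pos: [0.5206, 0.0167, 0.1053]
orientation: [0.999, -0.048, -0.001, 0.001]
wrist_force: [-7.1, -2.3, 10.9]
grip_width: 0.0
grip_force: 5.6
```

Emit:
{"api": "step_arm", "payload": {"series": [{"translation": [0.01, 0, 0], "delta_rot": [0, 0, 0], "grip": 0}, {"translation": [0.02, 0, 0], "delta_rot": [0, 0, 0], "grip": 0}, {"translation": [0.025, 0, 0], "delta_rot": [0, 0, 0], "grip": 0}, {"translation": [0.03, 0, 0], "delta_rot": [0, 0, 0], "grip": 0}, {"translation": [0.035, 0, 0], "delta_rot": [0, 0, 0], "grip": 0}, {"translation": [0.04, 0, 0], "delta_rot": [0, 0, 0], "grip": 0}, {"translation": [0.04, 0, 0], "delta_rot": [0, 0, 0], "grip": 0}, {"translation": [0.04, 0, 0], "delta_rot": [0, 0, 0], "grip": 0}]}}

```text
time_s: 12.2
tcp_pos: [0.5248, 0.0163, 0.1053]
orientation: [0.999, -0.048, -0.001, 0.001]
wrist_force: [-5.1, -2.6, 9.7]
grip_width: 0.0002
grip_force: 6.8
```

```bash
python3 d.py door2
```

```text
[0.52478957 0.01628844 0.10534387] [-6.77117745 -2.45480956 10.22258726]
```

View pics/door2.png

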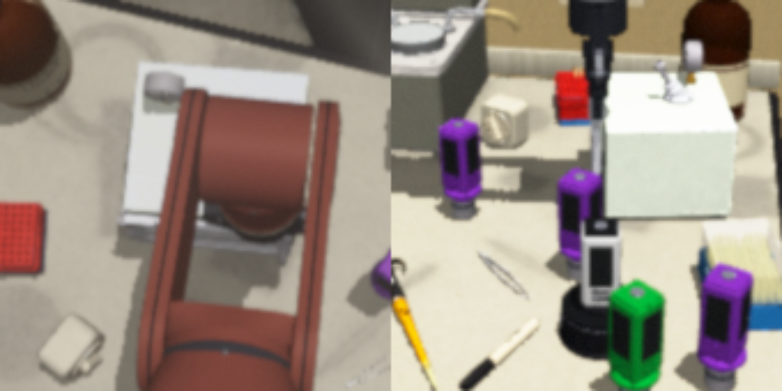

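The door is close to shut, with a thin strip still visible at about (597,150). I'll measure its angle from depth.

```bash
cat > e.py <<'E'
exec(open('b.py').read().split("print('bench")[0].replace('v0','v1'))
ex=np.array([.9954,-.0958]);ey=np.array([.0958,.9954]);C=np.array([.6235,.067])
for n,W in(('T',WT),('S',WS)):
    L=np.stack([(W[...,:2]-C)@ex,(W[...,:2]-C)@ey],-1)*1000
    m=(W[...,2]>.08)&(W[...,2]<.143)&(L[...,0]>-140)&(L[...,0]<-70)&(L[...,1]>-110)&(L[...,1]<100)
    for a in range(-110,100,15):
        k=m&(L[...,1]>=a)&(L[...,1]<a+15)
        if k.sum(): print(n,a,k.sum(),np.percentile(L[k][:,0],[0,10,50]),np.percentile(W[k][:,2],[5,95]))
E
python3 e.py
```

```text
T -95 18 [-101.1603 -100.4772  -99.6334] [0.0816 0.1366]
T -80 7 [-100.2693 -100.0444  -99.4994] [0.0834 0.1195]
T -35 18 [-98.7297 -98.3725 -96.5608] [0.0815 0.1382]
T -20 29 [-99.3563 -98.6252 -96.3452] [0.0832 0.1404]
T -5 38 [-98.8938 -98.289  -95.4896] [0.086 0.142]
T 10 17 [-98.3253 -97.2088 -95.7039] [0.0874 0.1407]
T 55 71 [-97.5206 -95.7756 -85.4246] [0.1045 0.1412]
T 70 81 [-97.7788 -96.7225 -88.9766] [0.0903 0.1415]
T 85 63 [-97.7794 -96.8969 -86.3114] [0.103  0.1422]
S -110 9 [-84.4862 -82.3099 -75.7949] [0.0828 0.1328]
S -95 156 [-99.3049 -99.0529 -84.3148] [0.0853 0.1372]
S -80 30 [-104.5238  -99.068   -88.1317] [0.0856 0.1419]
S -65 16 [-104.3214  -99.9182  -79.8836] [0.1369 0.1409]
S -50 7 [-79.2918 -79.1239 -75.8045] [0.1375 0.1389]
S -35 6 [-78.5129 -78.3291 -75.3067] [0.1374 0.1393]
S -20 4 [-77.8313 -76.9639 -73.2993] [0.1381 0.1401]
S -5 8 [-77.2992 -77.23   -74.0587] [0.1364 0.1405]
S 10 4 [-76.333  -75.3981 -73.025 ] [0.138  0.1396]
S 25 1 [-72.5109 -72.5109 -72.5109] [0.1393 0.1393]
S 40 3 [-71.8448 -71.8294 -71.7677] [0.1375 0.1401]
S 55 1 [-70.6044 -70.6044 -70.6044] [0.1373 0.1373]
```

```bash
python3 - <<'E'
from h import *
S,T=pickle.load(open('v1.pkl','rb'))
a=cv2.resize(S['img'][150:225,255:325],None,fx=7,fy=7,interpolation=cv2.INTER_CUBIC)
b=cv2.resize(T['img'][120:210,205:305],None,fx=3,fy=3,interpolation=cv2.INTER_CUBIC)
c=np.zeros((525,790,3),np.uint8);c[:,:490]=a;c[:270,490:790]=b;cv2.imwrite('pics/z.png',c)
s=env.read_state();print(s['wrist_force'],s['wrist_torque'],s['effort'],s['q'])
print('tcp px side',proj(S,s['tcp_pos']),'hinge',proj(S,[.53,.166,.138]))
E
```

```text
[-6.77117745 -2.45480956 10.22258726] [-0.35147798  1.02323169  0.0968757 ] [ 1.07923396e+00 -3.51237202e+01 -3.41991377e+01  9.29830670e-01
 -1.86527185e+00  2.76008318e-02] [-0.11795972  0.07223942  1.8744091  -0.00194673  1.19689776  1.54927303]
tcp px side [np.float64(289.5328199024933), np.float64(211.00714019635015)] hinge [np.float64(285.1665418565125), np.float64(182.28073733282486)]
```

View pics/z.png

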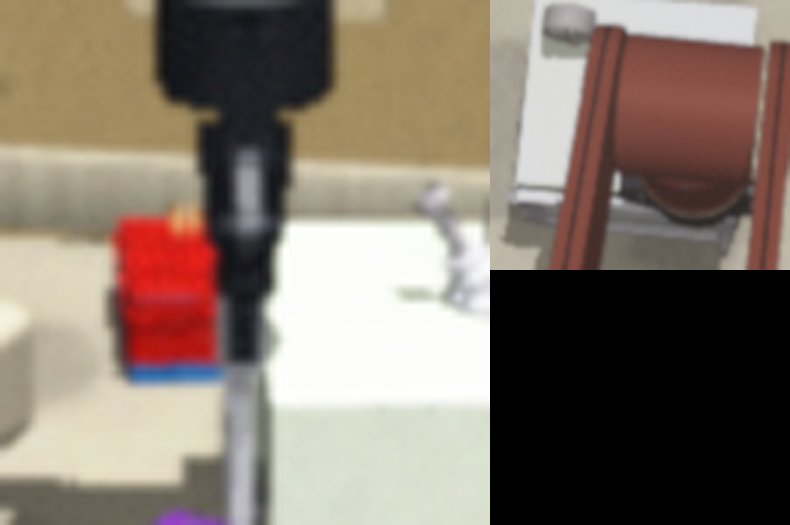

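The zoomed view shows the finger at (245,300) going down to the door's top edge at about (245,362) and disappearing behind the free edge below it. I'll check the depth there.

```bash
cat >> e.py <<'E'
print('---')
for r in range(176,224,3):
    print(r,[ (round(L[r,c,0]),round(L[r,c,1]),round(W[r,c,2]*1000)) for c in range(284,297,2)])
E
python3 e.py | sed -n '/---/,$p'
```

```text
---
176 [(-111, -75, 227), (-105, -80, 229), (-100, -101, 237), (-94, -102, 237), (-89, -101, 237), (-82, -78, 228), (-76, -78, 228)]
179 [(-111, -77, 218), (-105, -79, 219), (-100, -93, 225), (-95, -112, 233), (-88, -91, 224), (-82, -73, 216), (-48, 395, 24)]
182 [(-111, -75, 208), (-106, -118, 226), (-101, -120, 227), (-95, -122, 228), (-90, -120, 227), (-84, -121, 227), (-66, 88, 139)]
185 [(-102, 274, 49), (-106, -116, 216), (-101, -118, 217), (-95, -118, 217), (-89, -114, 215), (-84, -116, 216), (-67, 65, 138)]
188 [(-102, 243, 50), (-106, -104, 202), (-100, -103, 201), (-94, -103, 201), (-89, -104, 201), (-83, -105, 202), (-69, 42, 137)]
191 [(-103, 218, 49), (-105, -93, 187), (-100, -90, 186), (-94, -91, 186), (-88, -93, 187), (-76, 17, 138), (-70, 13, 140)]
194 [(-103, 213, 39), (-104, -64, 164), (-99, -75, 169), (-93, -70, 167), (-87, -67, 166), (-77, -3, 137), (-71, -11, 140)]
197 [(-103, 209, 28), (-105, -65, 155), (-99, -73, 159), (-93, -71, 158), (-86, -65, 155), (-79, -28, 138), (-72, -31, 139)]
200 [(-103, 209, 16), (-104, -60, 143), (-99, -76, 150), (-93, -72, 148), (-86, -67, 146), (-80, -53, 139), (-74, -52, 139)]
203 [(-103, 209, 3), (-96, 205, 5), (-98, -67, 136), (-92, -66, 136), (-87, -72, 138), (-81, -77, 140), (-75, -73, 139)]Traceback (most recent call last):
  File "e.py", line 11, in <module>
    print(r,[ (round(L[r,c,0]),round(L[r,c,1]),round(W[r,c,2]*1000)) for c in range(284,297,2)])
               ~~~~~^^^^^^^^^^
ValueError: cannot convert float NaN to integer
```

```bash
python3 - <<'E'
from h import *
S,T=pickle.load(open('v0.pkl','rb'));s=env.read_state()
print('v0 tcp px',proj(S,[.1405,-.609,.1987]), 'z+30',proj(S,[.1405,-.609,.2287]))
S1,T1=pickle.load(open('v1.pkl','rb'))
for r in range(196,224,2):
    print(r,[(c,np.round(world(S1,c,r,S1['depth'][r,c])*1000).tolist()) for c in (286,288,290,292) if S1['depth'][r,c]>0], S1['img'][r,289])
for n in ('door_edge','door_hinge'):
    print(n,[(round(float(x['score']),2),x['position']) for x in env.tip_of(env.capture('side'),n)[:3]])
a=cv2.resize(S['img'][270:375,30:130],None,fx=5,fy=5);cv2.imwrite('pics/g.png',a)
E
```

```text
v0 tcp px [np.float64(90.68786055720261), np.float64(357.4028371407543)] z+30 [np.float64(86.22575068917101), np.float64(342.4308932475954)]
196 [(286, [514.0, 16.0, 157.0]), (288, [518.0, 3.0, 163.0]), (290, [524.0, 1.0, 163.0]), (292, [531.0, 6.0, 160.0])] [31 26 24]
198 [(286, [513.0, 12.0, 152.0]), (288, [518.0, 4.0, 155.0]), (290, [524.0, 3.0, 155.0]), (292, [531.0, 10.0, 152.0])] [36 34 29]
200 [(286, [514.0, 17.0, 143.0]), (288, [518.0, 1.0, 150.0]), (290, [524.0, 4.0, 148.0]), (292, [531.0, 9.0, 146.0])] [34 31 28]
202 [(286, [513.0, 10.0, 139.0]), (288, [519.0, 12.0, 138.0]), (290, [525.0, 10.0, 139.0]), (292, [531.0, 11.0, 138.0])] [116 111 109]
204 [(286, [548.0, 286.0, -2.0]), (288, [518.0, 1.0, 137.0]), (290, [524.0, -0.0, 137.0]), (292, [530.0, -2.0, 138.0])] [132 128 128]
206 [(286, [546.0, 264.0, 1.0]), (288, [516.0, -10.0, 136.0]), (290, [523.0, -9.0, 135.0]), (292, [528.0, -13.0, 137.0])] [152 148 147]
208 [(286, [544.0, 252.0, -2.0]), (288, [516.0, -13.0, 131.0]), (290, [522.0, -16.0, 132.0]), (292, [528.0, -12.0, 129.0])] [170 165 165]
210 [(286, [542.0, 234.0, -1
[... 299 characters left out ...]
.0, 110.0]), (290, [522.0, -11.0, 109.0]), (292, [528.0, -15.0, 111.0])] [190 185 184]
216 [(286, [536.0, 189.0, -2.0]), (288, [517.0, -10.0, 102.0]), (290, [522.0, -13.0, 103.0]), (292, [528.0, -15.0, 104.0])] [191 187 187]
218 [(286, [534.0, 174.0, -2.0]), (288, [516.0, -12.0, 97.0]), (290, [522.0, -14.0, 97.0]), (292, [528.0, -19.0, 99.0])] [192 187 185]
220 [(286, [532.0, 156.0, -0.0]), (288, [516.0, -13.0, 90.0]), (290, [522.0, -16.0, 91.0]), (292, [528.0, -16.0, 91.0])] [196 189 190]
222 [(286, [530.0, 143.0, -1.0]), (288, [516.0, -13.0, 84.0]), (290, [522.0, -15.0, 84.0]), (292, [528.0, -19.0, 86.0])] [194 189 189]
door_edge [(0.51, [289.6, 207.2])]
door_hinge [(0.62, [286.1, 200.6])]
```

View pics/g.png

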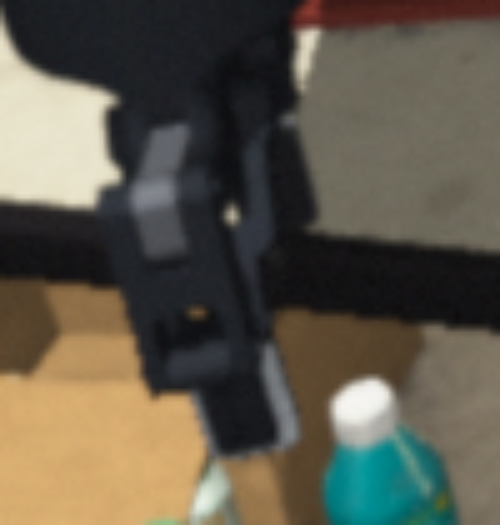

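Emit:
{"api": "step_arm", "payload": {"series": [{"translation": [-0.04, 0, 0], "delta_rot": [0, 0, 0], "grip": 0}, {"translation": [-0.1, 0, 0], "delta_rot": [0, 0, 0], "grip": 0}, {"translation": [-0.2, 0, 0], "delta_rot": [0, 0, 0], "grip": 0}, {"translation": [-0.3, 0, 0], "delta_rot": [0, 0, 0], "grip": 0}, {"translation": [-0.4, 0, 0], "delta_rot": [0, 0, 0], "grip": 0}, {"translation": [-0.5, 0, 0], "delta_rot": [0, 0, 0], "grip": 0}, {"translation": [-0.6, 0, 0], "delta_rot": [0, 0, 0], "grip": 0}, {"translation": [-0.6, 0, 0], "delta_rot": [0, 0, 0], "grip": 0}]}}

```text
time_s: 13.5
tcp_pos: [0.4652, 0.0229, 0.1047]
orientation: [0.999, -0.048, -0.0, -0.0]
wrist_force: [0.5, 1.3, -0.6]
grip_width: -0.0003
grip_force: 0.0
```

```bash
python3 d.py door3; python3 e.py | sed '/---/,$d'; python3 - <<'E'
from h import *
S,T=pickle.load(open('v1.pkl','rb'));s=env.read_state()
print(proj(S,s['tcp_pos']))
cv2.imwrite('pics/door4.png',cv2.resize(S['img'][140:270,230:370],None,fx=4,fy=4,interpolation=cv2.INTER_CUBIC))
E
```

```text
[0.4661854  0.02272057 0.10495596] [-0.08659131 -0.71208461 -0.34351142]
T 40 28 [-97.6501 -95.3535 -85.1226] [0.1324 0.1417]
T 55 76 [-97.5695 -95.7612 -87.1513] [0.0969 0.1419]
T 70 81 [-97.8902 -97.1189 -88.769 ] [0.0873 0.1419]
T 85 66 [-97.8307 -97.0867 -86.6909] [0.1013 0.1422]
S -110 9 [-96.4508 -84.2006 -78.3187] [0.0827 0.127 ]
S -95 155 [-99.267  -98.9309 -84.2289] [0.0842 0.1378]
S -80 23 [-98.8774 -97.909  -83.6662] [0.1348 0.1395]
S -65 18 [-98.1322 -96.1276 -84.402 ] [0.1347 0.1391]
S -50 20 [-97.7714 -94.8728 -83.8707] [0.135  0.1394]
S -35 19 [-100.1272 -100.0491  -87.4863] [0.1286 0.1399]
S -20 21 [-99.7578 -96.7902 -86.9523] [0.1348 0.1388]
S -5 18 [-99.2708 -97.0999 -84.7869] [0.1344 0.1395]
S 10 16 [-98.6894 -97.183  -82.6609] [0.1338 0.1393]
S 25 14 [-98.4116 -97.1746 -85.302 ] [0.1359 0.1393]
S 40 16 [-97.6653 -94.4812 -82.9575] [0.1338 0.1395]
S 55 16 [-97.4225 -95.6065 -85.6979] [0.1347 0.1391]
S 70 16 [-96.9842 -95.1583 -83.478 ] [0.1348 0.1396]
S 85 13 [-96.3402 -92.3722 -86.0937] [0.101  0.1396]
[np.float64(270.3149096622678), np.float64(211.2310077158559)]Traceback (most recent call last):
  File "e.py", line 11, in <module>
    print(r,[ (round(L[r,c,0]),round(L[r,c,1]),round(W[r,c,2]*1000)) for c in range(284,297,2)])
               ~~~~~^^^^^^^^^^
ValueError: cannot convert float NaN to integer
```

View pics/door4.png

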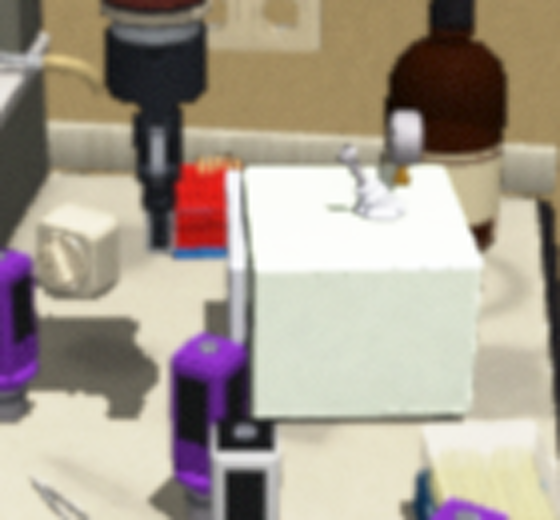

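```bash
python3 - <<'E'
from h import *
S,T=pickle.load(open('v1.pkl','rb'))
for r in range(188,216,2):
    print(r,[np.round(world(S,c,r,S['depth'][r,c])*1000).astype(int).tolist() for c in (266,268,270,272) if S['depth'][r,c]>0], S['img'][r,270])
S,T=pickle.load(open('v0.pkl','rb'))
print('v0')
for r in range(340,364,3):
    print(r,[np.round(world(S,c,r,S['depth'][r,c])*1000).astype(int).tolist() for c in (74,78,82,86,90) if S['depth'][r,c]>0])
E
```

```text
188 [[451, -23, 203], [457, -27, 205], [463, -21, 202], [468, -23, 202]] [30 26 25]
190 [[451, -18, 195], [458, -8, 190], [464, -11, 191], [469, -15, 193]] [46 40 37]
192 [[452, -12, 186], [458, -6, 183], [464, -3, 181], [469, -8, 183]] [28 26 25]
194 [[454, 19, 165], [459, 10, 169], [465, 11, 168], [472, 16, 166]] [41 36 36]
196 [[454, 20, 159], [459, 13, 161], [465, 8, 163], [472, 18, 158]] [37 30 29]
198 [[454, 20, 152], [459, 9, 156], [465, 8, 157], [472, 18, 152]] [36 33 29]
200 [[453, 17, 147], [459, 12, 149], [465, 9, 149], [471, 13, 147]] [38 33 30]
202 [[475, 314, -3], [459, 18, 139], [465, 20, 138], [471, 18, 138]] [104 104 104]
204 [[473, 290, 1], [481, 292, -1], [488, 294, -2], [496, 292, -2]] [179 200 206]
206 [[472, 279, -3], [479, 274, -1], [486, 269, 2], [494, 274, -1]] [191 215 222]
208 [[471, 270, -6], [478, 259, -1], [485, 263, -4], [492, 256, -1]] [192 214 222]
210 [[469, 244, -1], [476, 246, -3], [484, 244, -2], [490, 237, 1]] [193 219 226]
212 [[468, 227, -1], [475, 226, -1], [482, 227, -2], [489, 225, -2]] [197 220 227]
214 [[467, 215, -3], [473, 211, -2], [481, 213, -3], [488, 211, -2]] [199 221 228]
v0
340 [[161, -677, 298], [166, -677, 298], [168, -673, 293], [-286, 243, -554], [-281, 266, -577]]
343 [[161, -679, 295], [165, -678, 293], [158, -654, 270], [160, -650, 266], [-282, 261, -589]]
346 [[160, -678, 289], [156, -662, 273], [158, -656, 267], [162, -654, 265], [-283, 256, -601]]
349 [[150, -662, 269], [155, -663, 269], [159, -661, 267], [160, -654, 259], [-280, 242, -603]]
352 [[150, -664, 266], [154, -663, 264], [158, -662, 262], [160, -655, 255], [-286, 247, -625]]
355 [[149, -664, 260], [151, -659, 255], [157, -662, 257], [158, -654, 248], [-284, 236, -631]]
358 [[147, -664, 255], [151, -662, 253], [155, -660, 250], [157, -654, 244], [-286, 232, -644]]
361 [[146, -663, 249], [147, -656, 242], [-298, 190, -615], [-292, 208, -635], [-289, 231, -660]]
```

The real fingertip sits about 33 mm short of the reported TCP along the tool. The finger was therefore standing on the door's top edge and dragging it. I'll lower it and push properly.

Emit:
{"api": "step_arm", "payload": {"series": [{"translation": [0, 0, 0.12], "delta_rot": [0, 0, 0], "grip": 0}, {"translation": [0, 0, 0.24], "delta_rot": [0, 0, 0], "grip": 0}, {"translation": [0, 0, 0.32], "delta_rot": [0, 0, 0], "grip": 0}, {"translation": [0.1, 0, 0.32], "delta_rot": [0, 0, 0], "grip": 0}, {"translation": [0.2, 0, 0.32], "delta_rot": [0, 0, 0], "grip": 0}, {"translation": [0.3, 0, 0.32], "delta_rot": [0, 0, 0], "grip": 0}, {"translation": [0.38, 0, 0.32], "delta_rot": [0, 0, 0], "grip": 0}, {"translation": [0.42, 0, 0.32], "delta_rot": [0, 0, 0], "grip": 0}]}}

```text
time_s: 14.6
tcp_pos: [0.5084, 0.0186, 0.0728]
orientation: [0.999, -0.048, 0.0, 0.0]
wrist_force: [-1.2, -0.0, 1.1]
grip_width: -0.0003
grip_force: 0.4
```

Emit:
{"api": "step_arm", "payload": {"series": [{"translation": [0.005, 0, 0], "delta_rot": [0, 0, 0], "grip": 0}, {"translation": [0.01, 0, 0], "delta_rot": [0, 0, 0], "grip": 0}, {"translation": [0.015, 0, 0], "delta_rot": [0, 0, 0], "grip": 0}, {"translation": [0.02, 0, 0], "delta_rot": [0, 0, 0], "grip": 0}, {"translation": [0.02, 0, 0], "delta_rot": [0, 0, 0], "grip": 0}, {"translation": [0.025, 0, 0], "delta_rot": [0, 0, 0], "grip": 0}, {"translation": [0.025, 0, 0], "delta_rot": [0, 0, 0], "grip": 0}, {"translation": [0.025, 0, 0], "delta_rot": [0, 0, 0], "grip": 0}]}}

```text
time_s: 15.6
tcp_pos: [0.5103, 0.0185, 0.0727]
orientation: [0.999, -0.048, 0.0, 0.0]
wrist_force: [-0.0, 0.2, -0.2]
grip_width: -0.0002
grip_force: 0.0
```

Emit:
{"api": "step_arm", "payload": {"series": [{"translation": [0.005, 0, 0], "delta_rot": [0, 0, 0], "grip": 0}, {"translation": [0.01, 0, 0], "delta_rot": [0, 0, 0], "grip": 0}, {"translation": [0.015, 0, 0], "delta_rot": [0, 0, 0], "grip": 0}, {"translation": [0.02, 0, 0], "delta_rot": [0, 0, 0], "grip": 0}, {"translation": [0.025, 0, 0], "delta_rot": [0, 0, 0], "grip": 0}, {"translation": [0.03, 0, 0], "delta_rot": [0, 0, 0], "grip": 0}, {"translation": [0.03, 0, 0], "delta_rot": [0, 0, 0], "grip": 0}, {"translation": [0.03, 0, 0], "delta_rot": [0, 0, 0], "grip": 0}]}}

```text
time_s: 16.6
tcp_pos: [0.5106, 0.0184, 0.0726]
orientation: [0.999, -0.048, -0.003, 0.0]
wrist_force: [-12.2, -0.6, 10.0]
grip_width: 0.0003
grip_force: 6.4
```

Emit:
{"api": "step_arm", "payload": {"series": [{"translation": [0.005, 0, 0], "delta_rot": [0, 0, 0], "grip": 0}, {"translation": [0.01, 0, 0], "delta_rot": [0, 0, 0], "grip": 0}, {"translation": [0.015, 0, 0], "delta_rot": [0, 0, 0], "grip": 0}, {"translation": [0.02, 0, 0], "delta_rot": [0, 0, 0], "grip": 0}, {"translation": [0.02, 0, 0], "delta_rot": [0, 0, 0], "grip": 0}, {"translation": [0.02, 0, 0], "delta_rot": [0, 0, 0], "grip": 0}, {"translation": [0.02, 0, 0], "delta_rot": [0, 0, 0], "grip": 0}, {"translation": [0.02, 0, 0], "delta_rot": [0, 0, 0], "grip": 0}]}}

```text
time_s: 17.6
tcp_pos: [0.5104, 0.0184, 0.0726]
orientation: [0.999, -0.048, -0.005, 0.0]
wrist_force: [-21.9, 1.5, 18.7]
grip_width: -0.0001
grip_force: 10.9
```

Solid at 22 N, so the door is home. Next I'll retreat and go to the pump.

Emit:
{"api": "step_arm", "payload": {"series": [{"translation": [-0.1, 0, 0], "delta_rot": [0, 0, 0], "grip": 0}, {"translation": [-0.3, 0, 0], "delta_rot": [0, 0, 0], "grip": 0}, {"translation": [-0.5, 0, 0], "delta_rot": [0, 0, 0], "grip": 0}, {"translation": [-0.6, 0, -0.1], "delta_rot": [0, 0, 0], "grip": 0}, {"translation": [-0.6, 0, -0.3], "delta_rot": [0, 0, 0], "grip": 20}, {"translation": [-0.6, 0, -0.5], "delta_rot": [0, 0, 0], "grip": 50}, {"translation": [-0.6, 0, -0.7], "delta_rot": [0, 0, 0], "grip": 85}, {"translation": [-0.6, 0, -0.9], "delta_rot": [0, 0, 0], "grip": 85}]}}

```text
time_s: 18.6
tcp_pos: [0.4558, 0.0238, 0.1634]
orientation: [0.999, -0.048, 0.001, 0.0]
wrist_force: [0.4, 0.1, -0.2]
grip_width: 0.072
grip_force: 0.0
```

Emit:
{"api": "step_arm", "payload": {"series": [{"translation": [0, 0.12, 0], "delta_rot": [0, 0, 0], "grip": 85}, {"translation": [0.05, 0.24, 0], "delta_rot": [0, 0, 0], "grip": 85}, {"translation": [0.1, 0.36, 0], "delta_rot": [0, 0, 0], "grip": 85}, {"translation": [0.12, 0.48, 0], "delta_rot": [0, 0, 0], "grip": 85}, {"translation": [0.15, 0.6, 0], "delta_rot": [0, 0, 0], "grip": 85}, {"translation": [0.17, 0.72, 0], "delta_rot": [0, 0, 0], "grip": 85}, {"translation": [0.19, 0.84, 0], "delta_rot": [0, 0, 0], "grip": 85}, {"translation": [0.2, 0.95, 0], "delta_rot": [0, 0, 0], "grip": 85}]}}

```text
time_s: 19.6
tcp_pos: [0.4663, -0.0735, 0.1627]
orientation: [0.999, -0.048, 0.0, 0.0]
wrist_force: [-1.4, 0.0, 0.6]
grip_width: 0.085
grip_force: 0.0
```

Emit:
{"api": "step_arm", "payload": {"series": [{"translation": [0, 0.12, 0], "delta_rot": [0, 0, 0], "grip": 85}, {"translation": [0.05, 0.24, 0], "delta_rot": [0, 0, 0], "grip": 85}, {"translation": [0.1, 0.36, 0], "delta_rot": [0, 0, 0], "grip": 85}, {"translation": [0.12, 0.48, 0], "delta_rot": [0, 0, 0], "grip": 85}, {"translation": [0.15, 0.6, 0], "delta_rot": [0, 0, 0], "grip": 85}, {"translation": [0.17, 0.72, 0], "delta_rot": [0, 0, 0], "grip": 85}, {"translation": [0.19, 0.84, 0], "delta_rot": [0, 0, 0], "grip": 85}, {"translation": [0.2, 0.95, 0], "delta_rot": [0, 0, 0], "grip": 85}]}}

```text
time_s: 20.6
tcp_pos: [0.4771, -0.17, 0.1627]
orientation: [0.999, -0.048, -0.0, -0.0]
wrist_force: [0.4, -0.1, -0.7]
grip_width: 0.0852
grip_force: 0.0
```

```bash
python3 d.py door5; python3 e.py 2>/dev/null| sed '/---/,$d'
```

```text
[ 0.47699617 -0.17032762  0.16271335] [0.69012076 0.7113922  0.20120268]
T -95 71 [-96.6833 -96.0662 -85.6609] [0.0926 0.1419]
T -80 77 [-96.8443 -96.236  -87.3963] [0.0895 0.1418]
T -65 80 [-96.4019 -95.4087 -86.4011] [0.0939 0.1416]
T -50 75 [-96.5965 -95.0176 -87.2694] [0.0918 0.1418]
T -35 80 [-97.1641 -95.3541 -87.0897] [0.0883 0.1416]
T -20 75 [-97.2027 -94.9941 -87.2024] [0.0909 0.142 ]
T -5 78 [-97.1719 -95.7177 -87.9197] [0.0878 0.1417]
T 10 75 [-97.301  -94.8959 -86.9173] [0.0939 0.1415]
T 25 79 [-97.2783 -95.9895 -87.9685] [0.0845 0.1418]
T 40 81 [-97.0096 -94.7216 -86.8962] [0.0894 0.1422]
T 55 76 [-96.95   -95.9973 -87.9014] [0.0896 0.1425]
T 70 77 [-98.0565 -96.5771 -89.0726] [0.09   0.1419]
T 85 65 [-97.6434 -96.857  -87.0054] [0.1028 0.1415]
S -110 17 [-87.3468 -82.9631 -78.7548] [0.0917 0.1365]
S -95 152 [-96.2831 -95.9891 -84.3127] [0.0835 0.1367]
S -80 20 [-95.6278 -93.1685 -83.6538] [0.1356 0.1389]
S -65 19 [-95.0582 -92.8027 -82.6957] [0.1358 0.1387]
S -50 24 [-97.7781 -97.5983 -85.3668] [0.1283 0.139 ]
S -35 16 [-97.287  -95.6145 -83.0885] [0.135 0.139]
S -20 22 [-96.6823 -93.6333 -85.5812] [0.1352 0.1393]
S -5 15 [-96.3155 -94.8371 -86.2413] [0.1355 0.1387]
S 10 17 [-95.751  -95.4148 -82.9906] [0.086  0.1389]
S 25 15 [-95.1091 -93.7405 -85.6035] [0.1346 0.1391]
S 40 15 [-94.6885 -93.0711 -81.1037] [0.1362 0.1396]
S 55 17 [-93.7304 -91.9937 -83.9816] [0.133  0.1398]
S 70 16 [-96.7108 -96.6329 -85.1267] [0.0851 0.1394]
S 85 7 [-89.5497 -87.6846 -82.8269] [0.135  0.1386]
```

The door face is now parallel to the chamber front, so it is home. Now the pump.

Emit:
{"api": "step_arm", "payload": {"series": [{"translation": [0.03, 0.1, 0], "delta_rot": [0, 0, 0], "grip": 85}, {"translation": [0.06, 0.2, 0], "delta_rot": [0, 0, 0], "grip": 85}, {"translation": [0.09, 0.3, 0], "delta_rot": [0, 0, 0], "grip": 85}, {"translation": [0.12, 0.4, 0], "delta_rot": [0, 0, 0], "grip": 85}, {"translation": [0.15, 0.52, 0], "delta_rot": [0, 0, 0], "grip": 85}, {"translation": [0.18, 0.64, 0], "delta_rot": [0, 0, 0], "grip": 85}, {"translation": [0.21, 0.74, 0], "delta_rot": [0, 0, 0], "grip": 85}, {"translation": [0.23, 0.79, 0], "delta_rot": [0, 0, 0], "grip": 85}]}}

```text
time_s: 21.7
tcp_pos: [0.4924, -0.2508, 0.1627]
orientation: [0.999, -0.048, -0.0, 0.0]
wrist_force: [0.5, 0.2, -0.5]
grip_width: 0.0853
grip_force: 0.0
```

Emit:
{"api": "step_arm", "payload": {"series": [{"translation": [0, 0, 0.12], "delta_rot": [0, 0, 0], "grip": 85}, {"translation": [0, 0, 0.25], "delta_rot": [0, 0, 0], "grip": 85}, {"translation": [0, 0, 0.38], "delta_rot": [0, 0, 0], "grip": 85}, {"translation": [0, 0, 0.5], "delta_rot": [0, 0, 0], "grip": 85}, {"translation": [0, 0, 0.62], "delta_rot": [0, 0, 0], "grip": 85}, {"translation": [0, 0, 0.75], "delta_rot": [0, 0, 0], "grip": 85}, {"translation": [0, 0, 0.88], "delta_rot": [0, 0, 0], "grip": 85}, {"translation": [0, 0, 1.0], "delta_rot": [0, 0, 0], "grip": 85}]}}

```text
time_s: 22.7
tcp_pos: [0.4923, -0.25, 0.0618]
orientation: [0.999, -0.048, -0.0, -0.0]
wrist_force: [-0.2, -0.3, 0.3]
grip_width: 0.0846
grip_force: 0.0
```

```bash
python3 - <<'E'
from h import *
S=env.capture('side');T=env.capture('top');pickle.dump((S,T),open('v2.pkl','wb'))
cv2.imwrite('pics/grip1.png',cv2.resize(S['img'][190:320,230:370],None,fx=4,fy=4,interpolation=cv2.INTER_CUBIC))
print(env.read_state()['tcp_pos'])
E
```

```text
[ 0.49120721 -0.24927167  0.06078915]
```

View pics/grip1.png

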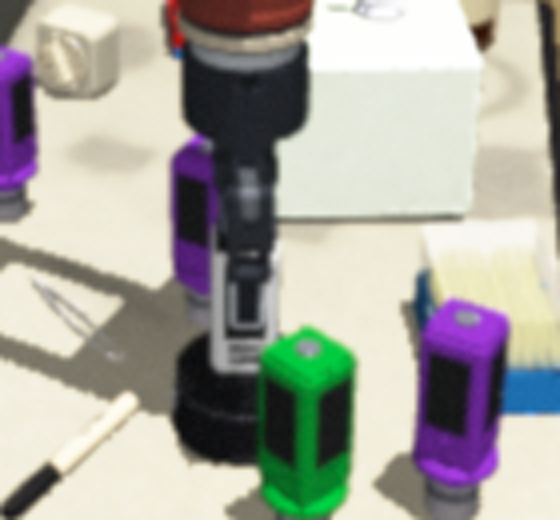

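The finger is centred on the white pump, with both at about column 246, and its tip lies over the upper body. Closing.

Emit:
{"api": "step_arm", "payload": {"series": [{"translation": [0, 0, 0], "delta_rot": [0, 0, 0], "grip": 60}, {"translation": [0, 0, 0], "delta_rot": [0, 0, 0], "grip": 45}, {"translation": [0, 0, 0], "delta_rot": [0, 0, 0], "grip": 30}, {"translation": [0, 0, 0], "delta_rot": [0, 0, 0], "grip": 20}, {"translation": [0, 0, 0], "delta_rot": [0, 0, 0], "grip": 10}, {"translation": [0, 0, 0], "delta_rot": [0, 0, 0], "grip": 10}, {"translation": [0, 0, 0], "delta_rot": [0, 0, 0], "grip": 10}, {"translation": [0, 0, 0], "delta_rot": [0, 0, 0], "grip": 10}]}}

```text
time_s: 23.8
tcp_pos: [0.493, -0.2502, 0.0636]
orientation: [0.999, -0.048, 0.001, 0.0]
wrist_force: [0.0, 1.1, 5.8]
grip_width: 0.042
grip_force: 60.9
```

```bash
python3 - <<'E'
from h import *
S=env.capture('side');s=env.read_state();print(s['tcp_pos'],s['grip_width'],s['grip_force'],s['wrist_force'])
for r in range(238,276,3):
    print(r,[np.round(world(S,c,r,S['depth'][r,c])*1000).astype(int).tolist() for c in (286,290,294) if S['depth'][r,c]>0], S['img'][r,291])
E
```

```text
[ 0.49298962 -0.2501893   0.06359736] 0.041703953614307426 60.92335760593414 [-0.580832    2.43554921  5.15887894]
238 [[477, -271, 182], [482, -301, 199], [492, -299, 197]] [136 126 124]
241 [[477, -272, 175], [481, -311, 198], [490, -312, 198]] [142 132 129]
244 [[476, -278, 170], [480, -316, 193], [490, -315, 192]] [94 87 85]
247 [[477, -276, 161], [482, -302, 176], [490, -314, 183]] [56 54 53]
250 [[479, -258, 141], [482, -308, 172], [491, -309, 172]] [34 30 28]
253 [[478, -268, 139], [484, -289, 152], [494, -290, 151]] [33 30 26]
256 [[474, -297, 149], [483, -301, 151], [492, -300, 150]] [43 37 34]
259 [[477, -271, 123], [485, -282, 130], [495, -283, 130]] [32 26 25]
262 [[477, -270, 114], [486, -282, 121], [495, -283, 122]] [33 28 26]
265 [[478, -269, 105], [485, -283, 114], [495, -283, 113]] [31 26 24]
268 [[478, -267, 95], [486, -280, 103], [495, -282, 104]] [66 61 60]
271 [[478, -269, 87], [487, -270, 87], [497, -272, 88]] [31 31 28]
274 [[478, -266, 76], [488, -268, 77], [497, -270, 77]] [74 75 76]
```

Emit:
{"api": "step_arm", "payload": {"series": [{"translation": [0, 0, -0.05], "delta_rot": [0, 0, 0], "grip": 10}, {"translation": [0, 0, -0.15], "delta_rot": [0, 0, 0], "grip": 10}, {"translation": [0, 0, -0.28], "delta_rot": [0, 0, 0], "grip": 10}, {"translation": [0, 0, -0.42], "delta_rot": [0, 0, 0], "grip": 10}, {"translation": [0, 0, -0.56], "delta_rot": [0, 0, 0], "grip": 10}, {"translation": [0, 0, -0.7], "delta_rot": [0, 0, 0], "grip": 10}, {"translation": [0, 0, -0.85], "delta_rot": [0, 0, 0], "grip": 10}, {"translation": [0, 0, -1], "delta_rot": [0, 0, 0], "grip": 10}]}}

```text
time_s: 24.85
tcp_pos: [0.4923, -0.25, 0.1638]
orientation: [0.999, -0.048, 0.0, 0.0]
wrist_force: [1.3, -0.1, -4.3]
grip_width: 0.0417
grip_force: 61.2
```

Emit:
{"api": "step_arm", "payload": {"series": [{"translation": [0, 0, -0.12], "delta_rot": [0, 0, 0], "grip": 10}, {"translation": [0, 0, -0.25], "delta_rot": [0, 0, 0], "grip": 10}, {"translation": [0, 0, -0.38], "delta_rot": [0, 0, 0], "grip": 10}, {"translation": [0, 0, -0.5], "delta_rot": [0, 0, 0], "grip": 10}, {"translation": [0, 0, -0.62], "delta_rot": [0, 0, 0], "grip": 10}, {"translation": [0, 0, -0.75], "delta_rot": [0, 0, 0], "grip": 10}, {"translation": [0, 0, -0.88], "delta_rot": [0, 0, 0], "grip": 10}, {"translation": [0, 0, -1], "delta_rot": [0, 0, 0], "grip": 10}]}}

```text
time_s: 25.85
tcp_pos: [0.4924, -0.2501, 0.2637]
orientation: [0.999, -0.048, 0.0, 0.0]
wrist_force: [0.2, -0.0, -3.8]
grip_width: 0.0415
grip_force: 61.2
```

Emit:
{"api": "step_arm", "payload": {"series": [{"translation": [0, -0.12, -0.1], "delta_rot": [0, 0, 0], "grip": 10}, {"translation": [0, -0.24, -0.2], "delta_rot": [0, 0, 0], "grip": 10}, {"translation": [0, -0.36, -0.3], "delta_rot": [0, 0, 0], "grip": 10}, {"translation": [0, -0.48, -0.4], "delta_rot": [0, 0, 0], "grip": 10}, {"translation": [0.02, -0.61, -0.5], "delta_rot": [0, 0, 0], "grip": 10}, {"translation": [0.04, -0.74, -0.55], "delta_rot": [0, 0, 0], "grip": 10}, {"translation": [0.06, -0.87, -0.55], "delta_rot": [0, 0, 0], "grip": 10}, {"translation": [0.1, -1, -0.55], "delta_rot": [0, 0, 0], "grip": 10}]}}

```text
time_s: 26.85
tcp_pos: [0.512, -0.1505, 0.3172]
orientation: [0.999, -0.048, -0.0, -0.0]
wrist_force: [-0.5, 0.7, -4.6]
grip_width: 0.0415
grip_force: 61.2
```

Emit:
{"api": "step_arm", "payload": {"series": [{"translation": [0, -0.12, 0], "delta_rot": [0, 0, 0], "grip": 10}, {"translation": [0.02, -0.24, 0], "delta_rot": [0, 0, 0], "grip": 10}, {"translation": [0.03, -0.36, 0], "delta_rot": [0, 0, 0], "grip": 10}, {"translation": [0.04, -0.48, 0], "delta_rot": [0, 0, 0], "grip": 10}, {"translation": [0.05, -0.61, 0], "delta_rot": [0, 0, 0], "grip": 10}, {"translation": [0.06, -0.74, 0], "delta_rot": [0, 0, 0], "grip": 10}, {"translation": [0.08, -0.87, 0], "delta_rot": [0, 0, 0], "grip": 10}, {"translation": [0.1, -1, 0], "delta_rot": [0, 0, 0], "grip": 10}]}}

```text
time_s: 27.85
tcp_pos: [0.5317, -0.052, 0.3177]
orientation: [0.999, -0.048, 0.0, -0.0]
wrist_force: [-0.3, 0.3, -4.7]
grip_width: 0.0416
grip_force: 61.2
```

Emit:
{"api": "step_arm", "payload": {"series": [{"translation": [0, -0.12, 0], "delta_rot": [0, 0.05, 0], "grip": 10}, {"translation": [0.02, -0.24, 0], "delta_rot": [0, 0.1, 0], "grip": 10}, {"translation": [0.04, -0.36, 0], "delta_rot": [0, 0.15, 0], "grip": 10}, {"translation": [0.06, -0.48, 0], "delta_rot": [0, 0.2, 0], "grip": 10}, {"translation": [0.08, -0.61, 0], "delta_rot": [0, 0.26, 0], "grip": 10}, {"translation": [0.1, -0.74, 0], "delta_rot": [0, 0.33, 0], "grip": 10}, {"translation": [0.13, -0.87, 0], "delta_rot": [0, 0.41, 0], "grip": 10}, {"translation": [0.15, -1, 0], "delta_rot": [0, 0.5, 0], "grip": 10}]}}

```text
time_s: 28.85
tcp_pos: [0.5561, 0.0462, 0.3177]
orientation: [0.991, -0.048, 0.126, 0.006]
wrist_force: [1.1, 0.2, -4.0]
grip_width: 0.0417
grip_force: 61.2
```

Emit:
{"api": "step_arm", "payload": {"series": [{"translation": [0, -0.03, 0], "delta_rot": [0, 0.06, 0], "grip": 10}, {"translation": [0, -0.06, 0], "delta_rot": [0, 0.13, 0], "grip": 10}, {"translation": [0, -0.1, 0], "delta_rot": [0, 0.2, 0], "grip": 10}, {"translation": [0, -0.14, 0], "delta_rot": [0, 0.27, 0], "grip": 10}, {"translation": [0, -0.18, 0], "delta_rot": [0, 0.34, 0], "grip": 10}, {"translation": [0, -0.22, 0], "delta_rot": [0, 0.41, 0], "grip": 10}, {"translation": [0, -0.25, 0], "delta_rot": [0, 0.48, 0], "grip": 10}, {"translation": [0, -0.28, 0], "delta_rot": [0, 0.547, 0], "grip": 10}]}}

```text
time_s: 29.85
tcp_pos: [0.5586, 0.0734, 0.3176]
orientation: [0.965, -0.046, 0.259, 0.012]
wrist_force: [0.5, 1.0, -4.6]
grip_width: 0.0417
grip_force: 61.4
```

```bash
python3 - <<'E'
from h import *
S=env.capture('side');T=env.capture('top');pickle.dump((S,T),open('v3.pkl','wb'))
a=cv2.resize(S['img'][90:220,240:380],None,fx=4,fy=4,interpolation=cv2.INTER_CUBIC)
b=cv2.resize(T['img'][90:210,210:290],None,fx=2.9,fy=2.9)
c=np.zeros((520,560+232,3),np.uint8);c[:,:560]=a;c[:348,560:]=b;cv2.imwrite('pics/pre.png',c)
s=env.read_state();print(s['tcp_pos'],s['orientation'],rot(s['orientation'])[:,2],s['grip_force'])
print(proj(S,s['tcp_pos']))
for n in('pump','nipple_tip','pump_grip'): print(n,[(round(float(x['score']),2),x['position'].__repr__()) for x in env.tip_of(S,n)[:5]])
E
```

```text
[0.55798134 0.07358025 0.31707988] [ 0.96479736 -0.04610592  0.25862597  0.01236525] [ 0.49790309 -0.04770829 -0.86591941] 61.42926335334778
[np.float64(298.4836819057024), np.float64(137.99705742604337)]
pump [(0.98, '[305.7, 322.6]'), (0.87, '[305.1, 152.7]'), (0.87, '[338.4, 317.6]'), (0.84, '[230.8, 243.6]'), (0.57, '[281.4, 267.0]')]
nipple_tip [(0.54, '[315.3, 176.8]')]
pump_grip [(0.92, '[343.1, 278.1]'), (0.9, '[304.8, 286.3]'), (0.89, '[228.1, 214.0]'), (0.7, '[288.9, 122.0]'), (0.61, '[279.5, 234.8]')]
```

View pics/pre.png

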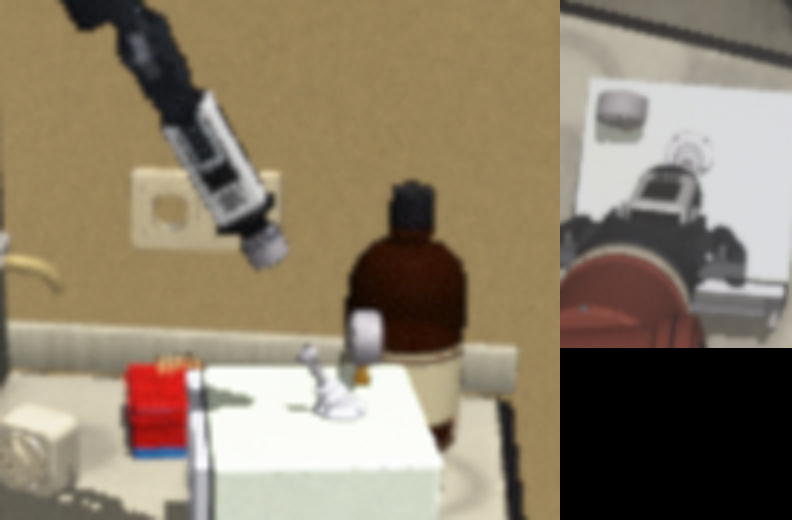

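The side crop shows the pump tilted parallel to the nipple, its mouth at about (270,259) and the nipple tip at about (307,350). I'll measure both precisely from depth.

```bash
cat > f.py <<'E'
from h import *
import sys
np.set_printoptions(precision=1,suppress=True)
S,T=pickle.load(open('v3.pkl','rb'));s=env.read_state();Rt=rot(s['orientation']);p=s['tcp_pos']
for X,n in((p+Rt[:,2]*.0576,'A'),(p+[0,0,.033]+Rt[:,2]*.0906,'B'),(np.array([.6125,.068,.194]),'nip')): print(n,X,proj(S,X),proj(T,X))
v,u=np.mgrid[:420,:560]
for nm,P in(('S',S),('T',T)):
    W=world(P,u,v,P['depth']); L=(W-p)@Rt*1000
    m=(abs(L[...,0])<45)&(abs(L[...,1])<40)&(L[...,2]>-60)&(L[...,2]<75)&(P['depth']>0)
    for z in range(-30,72,6):
        k=m&(L[...,2]>=z)&(L[...,2]<z+6)
        if k.sum()>2: q=L[k]; print(nm,z,k.sum(),'x',q[:,0].min(),q[:,0].max(),'y',q[:,1].min(),np.median(q[:,1]),q[:,1].max())
    print('zmax',np.sort(L[m][:,2])[-6:])
# nipple in chamber frame
ex=np.array([.9954,-.0958,0]);N=np.array([.6125,.068,.194]);n=np.array([-.4977,.0479,.866]);ax=np.cross([0,0,1],ex)
M=np.stack([np.cross(ax,n),ax,n],1)
for nm,P in(('S',S),('S0',pickle.load(open('v0.pkl','rb'))[0]),('T0',pickle.load(open('v0.pkl','rb'))[1])):
    W=world(P,u,v,P['depth']); L=(W-N)@M*1000
    m=(abs(L[...,0])<14)&(abs(L[...,1])<14)&(L[...,2]>-34)&(L[...,2]<12)
    for z in range(-34,9,6):
        k=m&(L[...,2]>=z)&(L[...,2]<z+6)
        if k.sum(): q=L[k]; print(nm,z,k.sum(),'x',q[:,0].min(),np.median(q[:,0]),q[:,0].max(),'y',q[:,1].min(),np.median(q[:,1]),q[:,1].max())
E
python3 f.py
```

```text
A [0.6 0.1 0.3] [np.float64(308.03497456319104), np.float64(153.767187096852)] [np.float64(249.11335962563035), np.float64(152.57263136412266)]
B [0.6 0.1 0.3] [np.float64(313.5450843247916), np.float64(152.30718588076124)] [np.float64(249.67894989046164), np.float64(144.93174202264828)]
nip [0.6 0.1 0.2] [np.float64(315.5020009460275), np.float64(176.48376987379902)] [np.float64(252.204565976598), np.float64(150.33745386620996)]
S -30 30 x -23.134022133877124 19.7060752377503 y -7.07585540062477 19.197199691294173 25.587824640952935
S -24 30 x -21.43964604824231 19.444070275595294 y -5.87683003801647 19.139513068516553 23.82826299580662
S -18 32 x -22.604023928112685 19.45279508819749 y -1.1478302173406034 19.788826585689595 23.766803428261138
S -12 31 x -23.491108874277536 19.360765295570122 y 2.2609200899395727 19.706938789128102 24.67159560103265
S -6 31 x -21.834526447059954 19.49731539089077 y -10.221934639024187 19.423148269608355 23.101699256982677
S 0 27 x -22.324156059533628 19.127830321904554 y -10.375874539503142 19.18795926846635 23.16029642698616
S 6 27 x -21.2864908535
[... 3551 characters left out ...]
75771258 y -8.498051359984274 -1.9482402380921053 4.197915936751451
T0 -28 3 x 2.0903687484636855 6.316031599070915 7.241422877106185 y -4.209793482012862 -1.2957824863294323 0.7861670885794366
T0 -22 1 x 6.2289889514961825 6.2289889514961825 6.2289889514961825 y -2.2113907217005226 -2.2113907217005226 -2.2113907217005226
T0 -16 2 x 7.452449267275328 7.788680923666405 8.124912580057481 y -0.4652828925633852 2.0057752545193166 4.476833401602018
T0 -10 10 x -5.969895914744805 3.156660522657773 9.456679186131694 y -6.094819531884951 -0.04558175927877994 8.448852387245704
T0 -4 23 x -5.3683877879771575 2.1139315241226915 7.810022764747726 y -6.415442488219895 0.7927297717351478 5.941810894888061
```

Emit:
{"api": "step_arm", "payload": {"series": [{"translation": [-0.05, 0, 0], "delta_rot": [0, 0, 0], "grip": 10}, {"translation": [-0.1, 0, 0.05], "delta_rot": [0, 0, 0], "grip": 10}, {"translation": [-0.142, 0, 0.15], "delta_rot": [0, 0, 0], "grip": 10}, {"translation": [-0.142, 0, 0.25], "delta_rot": [0, 0, 0], "grip": 10}, {"translation": [-0.142, 0, 0.35], "delta_rot": [0, 0, 0], "grip": 10}, {"translation": [-0.142, 0, 0.45], "delta_rot": [0, 0, 0], "grip": 10}, {"translation": [-0.142, 0, 0.55], "delta_rot": [0, 0, 0], "grip": 10}, {"translation": [-0.142, 0, 0.63], "delta_rot": [0, 0, 0], "grip": 10}]}}

```text
time_s: 31.1
tcp_pos: [0.578, 0.0712, 0.2552]
orientation: [0.965, -0.046, 0.258, 0.012]
wrist_force: [0.8, -0.3, -4.5]
grip_width: 0.0415
grip_force: 61.4
```

```bash
python3 - <<'E'
from h import *
S=env.capture('side');T=env.capture('top');pickle.dump((S,T),open('v3.pkl','wb'))
s=env.read_state();Rt=rot(s['orientation'])
a=cv2.resize(S['img'][125:205,275:365],None,fx=6,fy=6,interpolation=cv2.INTER_CUBIC)
for off in(0,.03,-.03):
    q=proj(S,s['tcp_pos']+Rt[:,2]*(.0578+off)); 
cv2.imwrite('pics/pre2.png',a)
N=np.array([.6125,.068,.194]);print(s['tcp_pos'],(N-s['tcp_pos'])@Rt*1000,proj(S,N),q)
E
python3 f.py | grep '^S '
```

```text
[0.57752523 0.07114915 0.25450781] [ 0.31278494 -0.24555996 69.95847776] [np.float64(315.5020009460275), np.float64(176.48376987379902)] [np.float64(308.98612938788636), np.float64(165.5191498703112)]
S -30 30 x -21.122696246060055 20.591797052493327 y -11.940084558673318 19.77295433884587 24.470003137711544
S -24 30 x -20.156548636407347 20.859631153884205 y -4.567960416929668 19.657559713989812 23.910865366404046
S -18 31 x -22.424040463464245 20.776999416988293 y -1.2005416595368912 20.17656836423677 24.31961300722
S -12 28 x -19.446757208069577 20.41256178887792 y -1.0185986761309709 19.70802250308607 26.225387706799037
S -6 28 x -21.274217008721184 20.230326090601345 y -15.777402671788215 19.183688788047284 24.45749226014746
S 0 29 x -22.237102165757697 20.27373535810425 y -10.907536954286373 19.213333910247584 23.827095161726056
S 6 27 x -19.377040045340582 18.89508961802988 y 11.525085771071902 19.132437641786268 23.681043261585724
S 12 37 x -25.31304662361886 24.460167418410613 y -2.633281744982524 18.630071371501245 28.353284305262324
S 18 11 x -24.234458029940065 21.2110064
[... 1009 characters left out ...]
7 y -3.6944679747301907 -0.47708517853844495 2.560308500340778
S -22 5 x -4.908477571182979 -1.3737077524570678 2.238195698185366 y -5.5377429202553525 -4.445884794927939 2.205703205277936
S -16 5 x -2.9032972674612907 0.17379868391591086 4.108297641941297 y -5.335827473169348 -2.4079514936656947 -0.5255503232379535
S -10 10 x -8.295858688979367 -0.8008936523021338 5.911446548721199 y -6.523607436756743 -4.402980156432811 2.8102755749426427
S -4 7 x -2.995094824894299 0.31289175639367145 4.361845382954407 y -11.347406979333886 1.9763561526972393 5.3098682202967415
S 8 1 x -0.2664577973602492 -0.2664577973602492 -0.2664577973602492 y -13.138478810143443 -13.138478810143443 -13.138478810143443
```

View pics/pre2.png

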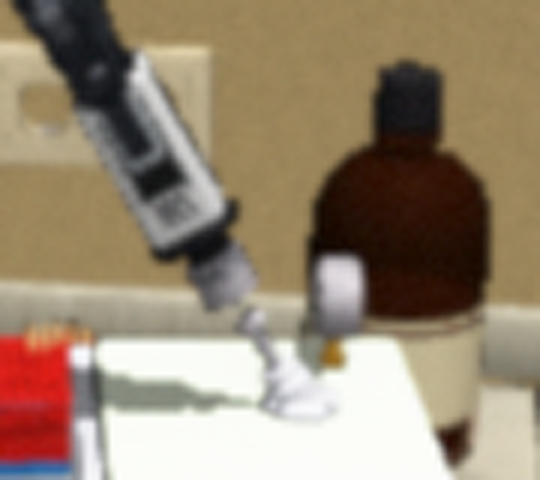

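Emit:
{"api": "step_arm", "payload": {"series": [{"translation": [0, 0, 0.05], "delta_rot": [0, 0, 0], "grip": 10}, {"translation": [0, 0, 0.1], "delta_rot": [0, 0, 0], "grip": 10}, {"translation": [0, 0, 0.15], "delta_rot": [0, 0, 0], "grip": 10}, {"translation": [0, 0, 0.19], "delta_rot": [0, 0, 0], "grip": 10}, {"translation": [0, 0, 0.23], "delta_rot": [0, 0, 0], "grip": 10}, {"translation": [0, 0, 0.27], "delta_rot": [0, 0, 0], "grip": 10}, {"translation": [0, 0, 0.3], "delta_rot": [0, 0, 0], "grip": 10}, {"translation": [0, 0, 0.3], "delta_rot": [0, 0, 0], "grip": 10}]}}

```text
time_s: 32.2
tcp_pos: [0.5929, 0.0697, 0.2297]
orientation: [0.965, -0.046, 0.258, 0.013]
wrist_force: [3.8, -0.8, -6.1]
grip_width: 0.0417
grip_force: 61.1
```

Emit:
{"api": "step_arm", "payload": {"series": [{"translation": [0, 0, 0.02], "delta_rot": [0, 0, 0], "grip": 10}, {"translation": [0, 0, 0.04], "delta_rot": [0, 0, 0], "grip": 10}, {"translation": [0, 0, 0.05], "delta_rot": [0, 0, 0], "grip": 10}, {"translation": [0, 0, 0.06], "delta_rot": [0, 0, 0], "grip": 10}, {"translation": [0, 0, 0.07], "delta_rot": [0, 0, 0], "grip": 10}, {"translation": [0, 0, 0.08], "delta_rot": [0, 0, 0], "grip": 10}, {"translation": [0, 0, 0.08], "delta_rot": [0, 0, 0], "grip": 10}, {"translation": [0, 0, 0.08], "delta_rot": [0, 0, 0], "grip": 10}]}}

```text
time_s: 33.2
tcp_pos: [0.5965, 0.0695, 0.2236]
orientation: [0.965, -0.046, 0.258, 0.012]
wrist_force: [-4.9, 1.6, 0.5]
grip_width: 0.0414
grip_force: 62.3
```

```bash
cat > g.py <<'E'
from h import *
np.set_printoptions(precision=2,suppress=True)
s=env.read_state();Rt=rot(s['orientation']);print(s['time_s'],s['tcp_pos'],s['wrist_force'],'axial',-(s['wrist_force']-[.5,0,-4.5])@Rt[:,2],(np.array([.6125,.068,.194])-s['tcp_pos'])@Rt*1000)
E
python3 g.py
```

```text
33.2 [0.6  0.07 0.22] [-4.95  1.61  0.52] axial 7.138093614531142 [-0.83 -0.01 33.68]
```

Emit:
{"api": "step_arm", "payload": {"series": [{"translation": [0, 0, 0.01], "delta_rot": [0, 0, 0], "grip": 10}, {"translation": [0, 0, 0.015], "delta_rot": [0, 0, 0], "grip": 10}, {"translation": [0, 0, 0.02], "delta_rot": [0, 0, 0], "grip": 10}, {"translation": [0, 0, 0.025], "delta_rot": [0, 0, 0], "grip": 10}, {"translation": [0, 0, 0.03], "delta_rot": [0, 0, 0], "grip": 10}, {"translation": [0, 0, 0.03], "delta_rot": [0, 0, 0], "grip": 10}, {"translation": [0, 0, 0.03], "delta_rot": [0, 0, 0], "grip": 10}, {"translation": [0, 0, 0.03], "delta_rot": [0, 0, 0], "grip": 10}]}}

```text
time_s: 34.2
tcp_pos: [0.5979, 0.0694, 0.2212]
orientation: [0.965, -0.046, 0.258, 0.012]
wrist_force: [-8.3, 0.8, 2.1]
grip_width: 0.0417
grip_force: 62.4
```

```bash
python3 g.py
```

```text
34.2 [0.6  0.07 0.22] [-8.25  0.8   2.14] axial 10.144869391411355 [-0.92  0.01 30.89]
```

Emit:
{"api": "step_arm", "payload": {"series": [{"translation": [0, 0, 0.005], "delta_rot": [0, 0, 0], "grip": 10}, {"translation": [0, 0, 0.01], "delta_rot": [0, 0, 0], "grip": 10}, {"translation": [0, 0, 0.015], "delta_rot": [0, 0, 0], "grip": 10}, {"translation": [0, 0, 0.02], "delta_rot": [0, 0, 0], "grip": 10}, {"translation": [0, 0, 0.02], "delta_rot": [0, 0, 0], "grip": 10}, {"translation": [0, 0, 0.02], "delta_rot": [0, 0, 0], "grip": 10}, {"translation": [0, 0, 0.02], "delta_rot": [0, 0, 0], "grip": 10}, {"translation": [0, 0, 0.02], "delta_rot": [0, 0, 0], "grip": 10}]}}

```text
time_s: 35.2
tcp_pos: [0.5989, 0.0693, 0.2196]
orientation: [0.965, -0.046, 0.258, 0.012]
wrist_force: [-8.2, 1.3, 3.5]
grip_width: 0.0417
grip_force: 62.6
```

```bash
python3 g.py
```

```text
35.2 [0.6  0.07 0.22] [-8.2   1.3   3.52] axial 11.338863528300886 [-0.99 -0.01 29.  ]
```

Emit:
{"api": "step_arm", "payload": {"series": [{"translation": [0, 0, 0.005], "delta_rot": [0, 0, 0], "grip": 10}, {"translation": [0, 0, 0.01], "delta_rot": [0, 0, 0], "grip": 10}, {"translation": [0, 0, 0.015], "delta_rot": [0, 0, 0], "grip": 10}, {"translation": [0, 0, 0.02], "delta_rot": [0, 0, 0], "grip": 10}, {"translation": [0, 0, 0.02], "delta_rot": [0, 0, 0], "grip": 10}, {"translation": [0, 0, 0.02], "delta_rot": [0, 0, 0], "grip": 10}, {"translation": [0, 0, 0.02], "delta_rot": [0, 0, 0], "grip": 10}, {"translation": [0, 0, 0.02], "delta_rot": [0, 0, 0], "grip": 10}]}}

```text
time_s: 36.2
tcp_pos: [0.5999, 0.0692, 0.218]
orientation: [0.965, -0.046, 0.258, 0.012]
wrist_force: [-9.0, 2.7, 4.5]
grip_width: 0.0414
grip_force: 62.7
```

```bash
python3 g.py; python3 - <<'E'
from h import *
S=env.capture('side');T=env.capture('top');pickle.dump((S,T),open('v3.pkl','wb'))
E
python3 f.py | grep '^S ' | head -18
```

```text
36.2 [0.6  0.07 0.22] [-9.03  2.67  4.47] axial 12.634916718559737 [-1.07  0.02 27.14]
S -30 31 x -22.367810867506535 19.992782846280065 y -8.069636783885779 20.057268364691254 23.72029285464982
S -24 27 x -19.62894135301513 19.65060961669796 y -7.4325951111130415 19.638881260314392 25.841587722925233
S -18 30 x -22.1072172017183 19.33560463217495 y -8.601154659544363 19.13082632929819 24.03126459289486
S -12 26 x -22.382497904973928 19.356427643435943 y -1.7223129313161099 20.824730007386975 27.05387077686515
S -6 27 x -23.639597774611147 19.23116873546694 y 1.376695230849249 19.061614868326476 27.69930931320313
S 0 28 x -21.84610592935469 19.318424426979146 y -14.880584184057948 19.0721726830906 22.19744519942763
S 6 23 x -19.43649355448253 19.75099079464689 y -0.8621686289956636 19.588430707505196 25.511411059390444
S 12 41 x -26.632672534349062 23.42453733577971 y -5.963462195334978 18.694749315855173 27.366126920079445
S 18 11 x -17.624412547282823 22.463312355302314 y 4.408805615009225 21.409832580638348 25.29334204909313
S 24 9 x -10.966378095692184 7.424391555277212 y 6.36098
[... 217 characters left out ...]
951966912 12.25055130910183 17.397113978319034
S 42 13 x -16.33455521377911 13.012146257837376 y 5.25097634577746 12.811233946936678 16.989279649727596
S 48 20 x -17.047622273747614 13.485935262928683 y -0.7605621429591026 11.162733856255636 20.4337627053417
S 54 15 x -14.9616177965065 43.09350405203969 y -39.8369974813923 10.701172157327486 15.618986298642932
S 60 17 x -44.879468580146586 37.25901052215804 y -39.266527159322976 4.848594645705447 31.534661117980853
S 66 56 x -44.53579146032349 44.197584062274 y -39.987360257041516 2.4373601246965872 38.55782225141403
S -34 5 x -11.503053434135332 5.389267199562155 9.538717894400325 y -12.776423914983791 -11.975125147837153 -9.510430165649563
```

```bash
python3 -c "
from cell import env
print(env.finish_job())"
```

```text
the job is handed in; nothing more can be done
None
```

I handed the job in, but the hand-in gave no verdict. The door is home on its catch (solid at 22 N). The pump is gripped and snapped onto the nipple, holding it an estimated 6.6 mm down with about 12.6 N along its axis. The rack, box and timer were not touched.

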